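# Refit the splined lever on the hand press and close the ram

## Task

The hand press has been cleaned and its loose two-armed lever must go back: stand the lever's splined hub on the press's splined spindle, pressing only lightly and rocking it round until the teeth mesh (never force or jam it, by push or by twist: 10 N and 0.5 N m are plenty), and push it fully home on the collar. Then turn the lever clockwise, seen from above, until the ram is down on the steel plate, and let go with the lever still fully home. Leave the basket, tip box, otoscope head and curette where they are.

Things in the scene. Friction and masses are not known exactly. Their poses are not given: they have to be found in the camera images.
- lever: The loose steel lever, 0.4 kg, standing on the counter on its hub, bore down. Origin: centre of the hub's underside; z up; x along the arms. Hub skirt round, 50 mm outside diameter, 36 mm high. Arms: 12 mm round bars along +x and -x, 51 mm above the origin, ending 90 mm out in black balls of 26 mm diameter.
- lever_grip (a point): Centre of the solid block on top of the lever's hub skirt, on the hub's axis 51 mm above its underside. The block is 46 mm along lever x, 34 mm along lever y, and reaches from 36 to 66 mm above the underside; its two plain y faces are good to grip.
- lever_bore (a point): Centre of the bore's mouth in the hub's underside. Six inner teeth every 60 degrees, the first towards lever +x: 5 mm wide, from the mouth 20 mm up, tips on a 25 mm circle. Between them the bore is 36 mm wide; it is 36 mm deep.
- press: The green cast-iron hand press, fixed to the counter. Origin: on the counter under the spindle axis; z up. Base 160 mm (x) by 250 mm (y, from -85 to +165 mm); column towards +y; head up to 180 mm, steel collar of 54 mm diameter on it up to 190 mm: the highest part besides the splined spindle end.
- spline_base (a point): On the spindle axis, on top of the steel collar, 190 mm above the counter: the hub's underside rests here when fully home. The spindle end stands 34 mm up from here: six teeth every 60 degrees, 6 mm wide, 33 mm over the tips, up to 20 mm, top edges rounded 1.5 mm; a plain round core of 22 mm diameter up to 27 mm; then a cone nose, 12 mm wide at the tip.
- spline_top (a point): Tip of the spindle end, 34 mm above spline_base. Which way its teeth point differs each time and is NOT given by any frame: find it by feel (or see it). An unmeshed hub stops with its underside 20 mm above spline_base. Teeth mesh within about 4 degrees either way and 1 mm sideways. The spindle turns only above 0.15 N m: light rocking does not move it.
- ram (a joint): How far the ram has come down, m: 0 as found (up), 0.015 when its foot is on the steel plate. It follows the spindle: 12 mm per rad clockwise seen from above, so 1.25 rad from top to bottom (plus up to 0.2 rad of tooth play), where it stops hard; it stays where it is left.
- basket: Bystander: stainless basket of specula, 120 by 170 mm, 50 mm high; origin under its centre.
- tip_box: Bystander: white plastic tip box, 84 by 119 mm, 57 mm high; origin under its centre.
- otoscope: Bystander: chrome otoscope head standing upright, 28 mm foot, 62 mm high; origin under its foot.
- curette: Bystander: rubber-gripped curette lying flat, 135 mm long along its x, 9 mm high; origin under the middle of the grip.
Mind the look-alikes: they are no part of the job. Leave any red look-alike of the lever alone.

How it is judged (in metres and radians):
On the way, in this order (a step that is already met when the one before it is completed fails the run):
1. the lever's hub is meshed and fully home on the collar (underside within 3 mm of it, upright) (z of lever in the frame of spline_base between -0.003 and 0.003 m and horizontal distance between lever and spline_base below 0.004 m and angle between lever's own z axis and vertical below 0.08 rad), for 0.2 s.
2. the ram has been brought down on the plate (within 1.5 mm) (value of joint ram above 0.0135 m), for 0.1 s.
At the end, for the whole second after the job is handed in: The lever stands still on the splined spindle, upright (within 0.08 rad), its hub's underside within 3 mm of the collar and within 4 mm of the axis, and the ram is down within 1.5 mm of the plate (joint above 13.5 mm) (all of step 1 and value of joint ram above 0.0135 m and linear speed of lever below 0.01 m/s); the robot touches nothing.
It fails at once if the lever was forced: jammed against the press with contact forces of more than 90 N before it was home (underside more than 4 mm above the collar) (contact force between lever and press above 90 N and z of lever in the frame of spline_base above 0.004 m).
It fails at once if a bystander was moved by more than 20 mm (distance of any of basket, tip_box, otoscope, curette from where it was at the start of the episode above 0.02 m).
It also fails if it takes over 72 s, if anything falls off the work surface, if the arm or the gripper's body presses on something with over 40 N, if the wrist force passes 120 N, or if a joint passes its speed limit or range.

## Robot

A 6-joint arm with a two-finger parallel gripper is mounted at the origin on the work surface. World frame = base frame: x ahead of the robot, y to its left, z up, the work surface at z = 0. Lengths are in mm, angles in degrees, forces in N, time in s.
With the tool pointing down it reaches from about 425 to 950 mm from the base axis. Payload 3.5 kg.
Tool frame: the origin (TCP) lies between the finger pads; the fingertips stand 8 mm ahead of it and the grasp point (between the pads) lies 11 mm behind it; z points along the fingers, x is the direction in which the jaws open and shut, and the axes are right-handed (so a half turn about z gives the same grasp; the last joint's range is limited). The gripper opens to 85 mm and grips with 20 to 120 N. Pads are 22 mm wide; open, the fingers measure 114 mm over their backs; the gripper's body (76 mm by 85 mm) begins 54 mm behind the grasp point. The pads swing forward as they close: fully open they stand 13 mm farther back than shut.
Start: joints at [-75.745, 16.404, 90.338, -0, 73.258, -8.594], TCP at [262.133, -622.007, 204.825] pointing down, gripper open.
Joint ranges: [-158.93, 158.93], [-51.34, 127.21], [12.03, 142.37], [-87.48, 267.48], [13.55, 161.25], [-162.69, 162.69]. Speed limits (degrees/s): [159.86, 159.86, 180, 180, 180, 180].

## Interface

Orientations are given as [roll, pitch, yaw] about the fixed x, y, z axes, in that order (R = Rz(yaw) Ry(pitch) Rx(roll)).
In Python, from workcell import bot gives the robot as it stands.
- The arm moves only by the tool step_arm, never from a script. Its argument "targets" is a list of rows, each an object of numbers: "claw": the opening in per cent of the stroke, from 0 (shut) to 100 (fully open); "tx", "ty", "tz": the shift along the tool's x, y, z in m; "spin": the turn about the tool's z in rad. A call has 1 to 12 rows; each row shifts and turns the pose as measured when the row begins, along the tool's axes as they then stand; what a row does not reach is not made up. A row lasts 1/8 s, in which the tool goes at most 62.5 mm and 10.7 degrees, less where a joint would pass 70% of its speed; a pose out of reach is approached as far as the arm can. A call is refused whole if a number of a shift passes 0.0625 or a number of a turn 0.188, either way. A call with a gripper value outside its range is refused whole. The fingers move at their own pace and stop on an object; "force" is the grip in N (left out, the last holds). Time passes only in rows, so rows that do not move let the fingers close. It gives the time, the measured TCP pose, the force and the opening at its end, in the units of the state.
- bot.sense(): the state, without advancing time (a new reading comes with each control period).
- bot.snapshot(name): name is "scene" or "top" or "wrist"; returns (picture, depth): 400x640x3 uint8, red, green, blue; 400x640 float32, mm along the optical axis (not along the pixel's ray), 0 where there is no reading.
- bot.get_calibration(name): a dict with "intrinsics" (3x3 intrinsics, pixels), "world_from_camera" (4x4, takes a point from camera to world coordinates); the wrist camera has in their place "tool_from_camera" (4x4, takes a point from camera to tool coordinates, whose origin is the TCP and whose axes are the tool frame's). Camera axes: x right, y down, z forward; pixel columns grow to the right and rows downward; lengths in mm; the calibration is good to about 2 mm. A picture is of the moment at which its call begins: read the wrist's pose just before it. get_calibration takes no time and is no camera call.
- bot.job_done(): hands the job in, once; it reports no verdict.
The state is a dict: "time": time; "joints": joint angles; "dq": joint speeds; "effort": joint torques, N m; "tool_pos": TCP position; "tcp_rot": TCP orientation; "contact_force": force on the tool from outside, world axes, zero at the start; "torque": the same for the moment, N m; "width": finger opening in mm.
Only numpy, scipy, OpenCV 4.12 (cv2) and the standard library are available. Lean on these libraries where they do the work, as an engineer would, in place of code of your own. Each camera call takes 0.05 s, during which the arm holds its last target.

## Working session

There is one attempt and no reset: what is moved stays moved. The work goes in short steps, Python scripts to look and compute and a tool call to move; the robot and the scene stay as the last step left them, time stands still between calls to the robot, and variables do not carry over. Pictures are saved under pics/ and viewed, and the job is handed in when it is done.

Besides the shell and the picture viewer there is one more tool, called after "Call:" as a command line: name --argument value ..., lists and objects as JSON in quotes. step_arm: Moves the arm, as the interface text tells. Its arguments: {"type":"object","properties":{"targets":{"type":"array"},"force":{"type":"number"}},"required":["targets"]}

```bash
ls; mkdir -p pics
python3 - <<'E'
from workcell import bot
import cv2,numpy as np
print(bot.sense())
for n in("scene","top","wrist"):
    p,d=bot.snapshot(n); cv2.imwrite(f"pics/{n}0.png",p[:,:,::-1]); np.savez(f"pics/{n}0.npz",p=p,d=d)
    print(n,bot.get_calibration(n))
E
```

```text
pics
{'time': 0.0, 'joints': array([-7.57455498e+01,  1.64554976e+01,  9.04250283e+01, -6.53889419e-04,
        7.32595948e+01, -8.59348772e+00]), 'dq': array([-0.10473549, -0.02314737,  0.01884798, -0.00928277,  0.02150119,
        0.03305708]), 'effort': array([ 2.68590311e-04, -4.05984378e+01, -2.92626071e+01, -1.00707734e-04,
        5.76400256e-03, -7.03720016e-07]), 'tool_pos': array([ 261.94249611, -621.29576319,  203.40235599]), 'tcp_rot': array([-1.79979681e+02,  1.38641094e-01, -6.71518484e+01]), 'contact_force': array([ 0.04505945,  0.26359189, -0.13733926]), 'torque': array([-0.00510241, -0.03022694,  0.04148273]), 'width': 85.57915459302909}
scene {'intrinsics': array([[409.00877429,   0.        , 318.32615072],
       [  0.        , 409.00877429, 201.37781949],
       [  0.        ,   0.        ,   1.        ]]), 'world_from_camera': array([[ 2.24620934e-01,  7.34460686e-01, -6.40400607e-01,
         1.23497546e+03],
       [ 9.74440851e-01, -1.71482307e-01,  1.45116665e-01,
        -2.21091371e+02],
       [-3.23488785e-03, -6.56628753e-01, -7.54207012e-01,
         8.
[... 476 characters left out ...]
7.66385913e-03, -1.93494405e-01, -9.81071445e-01,
         1.05705410e+03],
       [ 0.00000000e+00,  0.00000000e+00,  0.00000000e+00,
         1.00000000e+00]])}
wrist {'intrinsics': array([[278.79968117,   0.        , 316.80109259],
       [  0.        , 278.79968117, 196.03082591],
       [  0.        ,   0.        ,   1.        ]]), 'tool_from_camera': array([[ 9.99999931e-01, -3.70818440e-04, -2.10774364e-05,
         9.59869256e-01],
       [ 3.57055213e-04,  9.44155186e-01,  3.29500921e-01,
        -8.60218625e+01],
       [-1.02284647e-04, -3.29500905e-01,  9.44155254e-01,
        -1.69400827e+02],
       [ 0.00000000e+00,  0.00000000e+00,  0.00000000e+00,
         1.00000000e+00]])}
```

View pics/scene0.png

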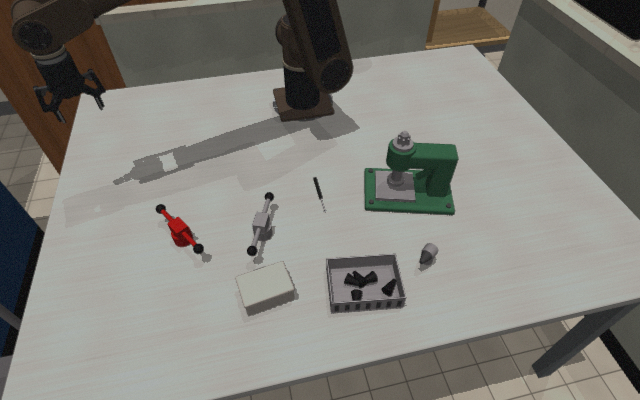

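View pics/top0.png

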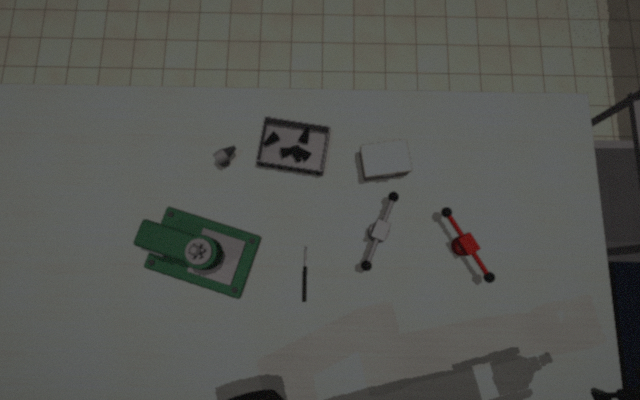

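View pics/wrist0.png

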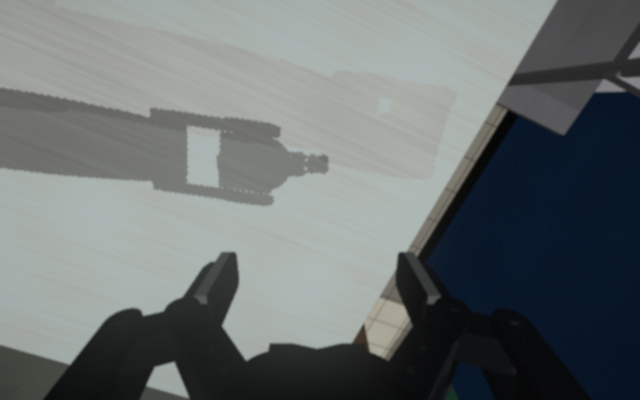

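The top view shows the steel lever with balls at about (393,197) and (366,266). The red look-alike is at (465,243) and the spindle at (198,251). Next I measure these.

```bash
cat > h.py <<'E'
import numpy as np,cv2
from workcell import bot
from scipy.spatial.transform import Rotation as R
def cal(n,s=None):
    c=bot.get_calibration(n);K=c["intrinsics"]
    if n!="wrist": return K,c["world_from_camera"]
    T=np.eye(4);T[:3,:3]=R.from_euler('xyz',s["tcp_rot"],degrees=True).as_matrix();T[:3,3]=s["tool_pos"]
    return K,T@c["tool_from_camera"]
def ray(K,T,u,v):
    return T[:3,3],T[:3,:3]@np.array([(u-K[0,2])/K[0,0],(v-K[1,2])/K[1,1],1.])
def plane(K,T,u,v,z):
    o,r=ray(K,T,u,v);return o+r*(z-o[2])/r[2]
def cloud(K,T,d):
    v,u=np.mgrid[:d.shape[0],:d.shape[1]]
    P=np.stack([(u-K[0,2])/K[0,0]*d,(v-K[1,2])/K[1,1]*d,d],-1)
    W=P@T[:3,:3].T+T[:3,3];W[d==0]=np.nan;return W
E
python3 - <<'E'
from h import *
for n,box in(("top",(340,180,410,280)),("scene",(235,185,285,260))):
    z=np.load(f"pics/{n}0.npz");p,d=z['p'],z['d'];K,T=cal(n);W=cloud(K,T,d)
    x0,y0,x1,y1=box
    m=np.zeros(d.shape,np.uint8);m[y0:y1,x0:x1]=(p[y0:y1,x0:x1].max(2)<45)
    nn,l,st,c=cv2.connectedComponentsWithStats(m)
    for i in range(1,nn):
        if st[i,4]>15: print(n,st[i],c[i],plane(K,T,*c[i],51).round(1),np.nanmax(W[l==i][:,2]).round(1))
    sub=W[y0:y1,x0:x1].reshape(-1,3);k=(sub[:,2]>56)&(sub[:,2]<80);print("blocktop",k.sum(),np.nanmedian(sub[k],0).round(1), sub[k].min(0),sub[k].max(0))
    sel=(W[...,2]>185)&(W[...,2]<232)&(W[...,0]>450)
    q=W[sel];print("spindle cand",len(q),np.median(q,0).round(1),q.min(0),q.max(0))
    for lo,hi in((184,195),(196,214),(214,221),(221,240)):
        k=q[(q[:,2]>lo)&(q[:,2]<hi)]
        if len(k): print(lo,len(k),k.mean(0).round(1),((k.min(0)+k.max(0))/2).round(1))
z=np.load("pics/top0.npz");c=z['p'][225:280,165:235,::-1];cv2.imwrite("pics/c0.png",cv2.resize(c,None,fx=10,fy=10,interpolation=cv2.INTER_CUBIC)[:600]*1)
z=np.load("pics/scene0.npz");c=z['p'][125:175,375:435,::-1];cv2.imwrite("pics/c1.png",cv2.resize(c,None,fx=10,fy=10,interpolation=cv2.INTER_CUBIC))
E
```

```text
top [389 192   9   9  63] [392.96825397 196.17460317] [ 642.7 -254.2   51. ] 65.3
top [368 231   6  10  22] [370.18181818 236.5       ] [ 543.3 -197.9   51. ] 51.4
top [361 260  10  10  79] [365.4556962 265.       ] [ 475.8 -186.2   51. ] 65.1
blocktop 491 [ 557.2 -219.5   63.1] [ 466.09338059 -264.65976772   56.02735447] [ 652.14555472 -177.45494019   70.48190032]
spindle cand 547 [491.4 166.3 190.3] [466.64991837 144.12512335 185.0563265 ] [519.70085292 198.71761093 225.64829757]
184 356 [492.2 168.6 189.1] [493.2 171.4 189.9]
196 86 [491.8 167.5 206.4] [492.9 171.3 204.5]
214 59 [493.2 169.5 218.2] [492.9 170.6 217.5]
221 42 [492.6 170.6 223. ] [492.5 170.9 223.4]
scene [265 193   8   7  43] [268.8372093  195.69767442] [ 472.8 -187.8   51. ] 67.9
scene [247 246  10   9  67] [251.43283582 250.23880597] [ 641.8 -256.1   51. ] 66.5
blocktop 428 [ 566.7 -223.2   63.4] [ 466.88710842 -266.53897748   56.0020083 ] [ 656.621823   -175.99797693   70.29440865]
spindle cand 303 [503.3 165.4 193.1] [470.98570304 144.41745358 185.1494239 ] [523.26840548 196.69674396 226.30513069]
184 161 [504.2 166.5 190.3] [497.1 170.6 189.9]
196 90 [501.6 168.2 205.7] [497.1 171.3 204.8]
214 26 [499.6 168.5 217.7] [495.5 170.8 217.6]
221 25 [497.6 169.9 223.9] [497.1 170.6 223.7]
```

View pics/c0.png

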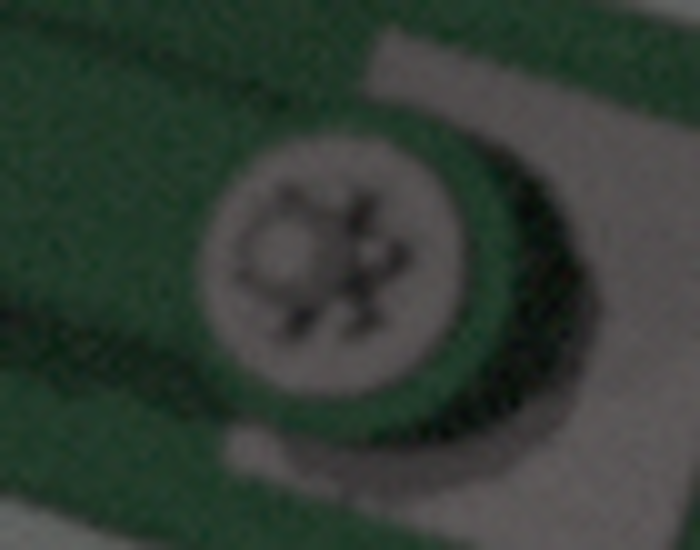

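View pics/c1.png

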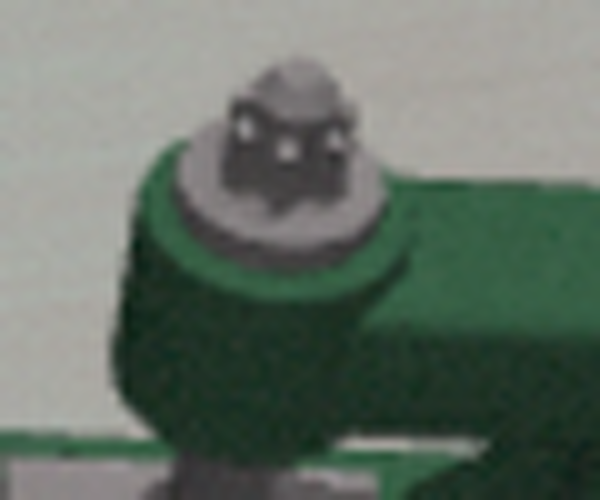

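```bash
cat >> h.py <<'E'
def plan(p,yaw,n,start=None,syaw=None):
    s=bot.sense(); P=s["tool_pos"] if start is None else np.array(start,float); y0=s["tcp_rot"][2] if syaw is None else syaw
    p=np.array(p,float); dp=(p-P)/n; dy=(yaw-y0+180)%360-180
    for i in range(n):
        y=np.radians(y0+dy*i/n); e=R.from_euler('xyz',[np.pi,0,y]).as_matrix().T@dp/1000
        print('{"tx":%.4f,"ty":%.4f,"tz":%.4f,"spin":%.3f},'%(*e,-np.radians(dy)/n))
    print("total dist",np.linalg.norm(p-P).round(1),"dyaw",round(dy,1))
E
python3 -c "
from h import *
plan([558,-221,240],68,14)"
```

```text
{"tx":-0.0182,"ty":-0.0306,"tz":-0.0026,"spin":-0.168},
{"tx":-0.0128,"ty":-0.0332,"tz":-0.0026,"spin":-0.168},
{"tx":-0.0070,"ty":-0.0349,"tz":-0.0026,"spin":-0.168},
{"tx":-0.0011,"ty":-0.0356,"tz":-0.0026,"spin":-0.168},
{"tx":0.0049,"ty":-0.0352,"tz":-0.0026,"spin":-0.168},
{"tx":0.0107,"ty":-0.0339,"tz":-0.0026,"spin":-0.168},
{"tx":0.0163,"ty":-0.0316,"tz":-0.0026,"spin":-0.168},
{"tx":0.0214,"ty":-0.0284,"tz":-0.0026,"spin":-0.168},
{"tx":0.0258,"ty":-0.0245,"tz":-0.0026,"spin":-0.168},
{"tx":0.0296,"ty":-0.0198,"tz":-0.0026,"spin":-0.168},
{"tx":0.0325,"ty":-0.0145,"tz":-0.0026,"spin":-0.168},
{"tx":0.0344,"ty":-0.0089,"tz":-0.0026,"spin":-0.168},
{"tx":0.0354,"ty":-0.0030,"tz":-0.0026,"spin":-0.168},
{"tx":0.0354,"ty":0.0030,"tz":-0.0026,"spin":-0.168},
total dist 499.3 dyaw 135.2
```

Call:
step_arm --targets '[{"claw": 100, "tx": -0.018, "ty": -0.031, "tz": -0.003, "spin": -0.168}, {"tx": -0.013, "ty": -0.033, "tz": -0.003, "spin": -0.168}, {"tx": -0.007, "ty": -0.035, "tz": -0.003, "spin": -0.168}, {"tx": -0.001, "ty": -0.036, "tz": -0.003, "spin": -0.168}, {"tx": 0.005, "ty": -0.035, "tz": -0.003, "spin": -0.168}, {"tx": 0.011, "ty": -0.034, "tz": -0.003, "spin": -0.168}, {"tx": 0.016, "ty": -0.032, "tz": -0.003, "spin": -0.168}, {"tx": 0.021, "ty": -0.028, "tz": -0.003, "spin": -0.168}, {"tx": 0.026, "ty": -0.025, "tz": -0.003, "spin": -0.168}, {"tx": 0.03, "ty": -0.02, "tz": -0.003, "spin": -0.168}, {"tx": 0.033, "ty": -0.015, "tz": -0.003, "spin": -0.168}, {"tx": 0.034, "ty": -0.009, "tz": -0.003, "spin": -0.168}]'

```text
invalid input at $.targets[1]: expected keys claw, tx, ty, tz, spin
```

Call:
step_arm --targets '[{"claw": 100, "tx": -0.018, "ty": -0.031, "tz": -0.003, "spin": -0.168}, {"claw": 100, "tx": -0.013, "ty": -0.033, "tz": -0.003, "spin": -0.168}, {"claw": 100, "tx": -0.007, "ty": -0.035, "tz": -0.003, "spin": -0.168}, {"claw": 100, "tx": -0.001, "ty": -0.036, "tz": -0.003, "spin": -0.168}, {"claw": 100, "tx": 0.005, "ty": -0.035, "tz": -0.003, "spin": -0.168}, {"claw": 100, "tx": 0.011, "ty": -0.034, "tz": -0.003, "spin": -0.168}, {"claw": 100, "tx": 0.016, "ty": -0.032, "tz": -0.003, "spin": -0.168}, {"claw": 100, "tx": 0.021, "ty": -0.028, "tz": -0.003, "spin": -0.168}, {"claw": 100, "tx": 0.026, "ty": -0.025, "tz": -0.003, "spin": -0.168}, {"claw": 100, "tx": 0.03, "ty": -0.02, "tz": -0.003, "spin": -0.168}, {"claw": 100, "tx": 0.033, "ty": -0.015, "tz": -0.003, "spin": -0.168}, {"claw": 100, "tx": 0.034, "ty": -0.009, "tz": -0.003, "spin": -0.168}]'

```text
time: 1.65
tool_pos: [511.1, -258.6, 236.1]
tcp_rot: [-179.4, -0.3, 51.9]
contact_force: [-0.8, 0.1, 0.1]
width: 86.1
```

```bash
python3 -c "
from h import *
s=bot.sense();print(s['tool_pos'],s['tcp_rot'],s['time'])
plan([558,-221,240],68,3)"
```

```text
[ 511.11260516 -258.62442317  236.14857895] [-179.41977356   -0.27341826   51.90852425] 1.65
{"tx":0.0195,"ty":0.0046,"tz":-0.0013,"spin":-0.094},
{"tx":0.0190,"ty":0.0064,"tz":-0.0013,"spin":-0.094},
{"tx":0.0183,"ty":0.0081,"tz":-0.0013,"spin":-0.094},
total dist 60.2 dyaw 16.1
```

Call:
step_arm --targets '[{"claw": 100, "tx": 0.0195, "ty": 0.0045, "tz": -0.001, "spin": -0.094}, {"claw": 100, "tx": 0.019, "ty": 0.0065, "tz": -0.001, "spin": -0.094}, {"claw": 100, "tx": 0.0185, "ty": 0.008, "tz": -0.001, "spin": -0.094}, {"claw": 100, "tx": 0, "ty": 0, "tz": 0, "spin": 0}]'

```text
time: 2.15
tool_pos: [559.5, -216.3, 238.2]
tcp_rot: [-179.4, -0.5, 68.9]
contact_force: [-0.4, 0.2, 0.0]
width: 85.1
```

Run:
```python
from h import *
s=bot.sense();print(s['tool_pos'],s['tcp_rot'],s['time'],s['dq'].round(1))
p,d=bot.snapshot("wrist");cv2.imwrite("pics/w1.png",p[:,:,::-1]);np.savez("pics/w1.npz",p=p,d=d,pos=s['tool_pos'],rot=s['tcp_rot'])
```

```text
[ 559.50636958 -216.28192438  238.17048453] [-179.39923466   -0.45329768   68.85113199] 2.15 [-0.8 -0.1  0.7 -0.8  0.1  0. ]
```

View pics/w1.png

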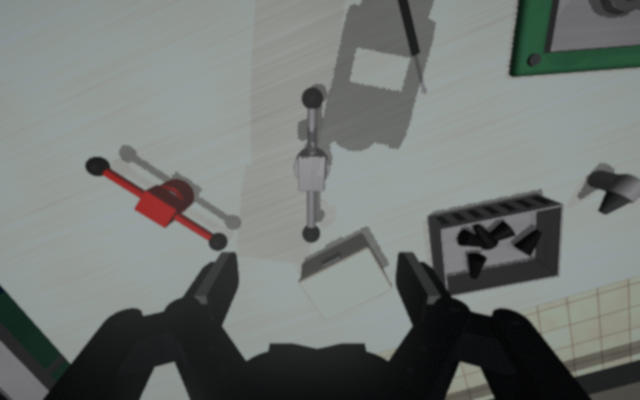

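The wrist view shows the lever's balls at (312,98) and (311,234), with the block between the open fingers' lines. Next I measure them, then go and look at the spindle.

Run:
```python
from h import *
z=np.load("pics/w1.npz");p=z['p'];s=dict(tool_pos=z['pos'],tcp_rot=z['rot']);K,T=cal("wrist",s)
m=np.zeros(p.shape[:2],np.uint8);m[80:250,295:330]=p[80:250,295:330].max(2)<45
n,l,st,c=cv2.connectedComponentsWithStats(m)
B=[]
for i in range(1,n):
    if st[i,4]>100: q=plane(K,T,*c[i],51);B.append(q);print(st[i],c[i],q)
a,b=B;print(np.linalg.norm(a-b),(a+b)/2,np.degrees(np.arctan2(*(b-a)[[1,0]])))
plan([470,140,330],68,10)
```

```text
Traceback (most recent call last):
ValueError: not enough values to unpack (expected 2, got 0)
```

Run:
```python
from h import *
z=np.load("pics/w1.npz");p=z['p'];s=dict(tool_pos=z['pos'],tcp_rot=z['rot']);K,T=cal("wrist",s)
print(p[98,312],p[234,311])
m=np.zeros(p.shape[:2],np.uint8);m[80:250,295:330]=p[80:250,295:330].max(2)<60
n,l,st,c=cv2.connectedComponentsWithStats(m)
B=[]
for i in range(1,n):
    if st[i,4]>60: q=plane(K,T,*c[i],51);B.append(q);print(st[i],c[i],q)
a,b=B[0],B[-1];print(np.linalg.norm(a-b),(a+b)/2,np.degrees(np.arctan2(*(b-a)[[1,0]])))
plan([480,140,330],68,10)
```

```text
[50 51 50] [51 53 52]
[303  88  19  20 306] [312.24509804  97.90196078] [ 477.0947391  -188.84007348   51.        ]
[304 228  15  13 158] [310.82278481 233.79746835] [ 645.43877856 -257.20947192   51.        ]
181.69779927962958 [ 561.26675883 -223.0247727    51.        ] -22.10349799586937
{"tx":0.0304,"ty":-0.0203,"tz":-0.0092,"spin":0.001},
{"tx":0.0304,"ty":-0.0203,"tz":-0.0092,"spin":0.001},
{"tx":0.0303,"ty":-0.0204,"tz":-0.0092,"spin":0.001},
{"tx":0.0303,"ty":-0.0204,"tz":-0.0092,"spin":0.001},
{"tx":0.0303,"ty":-0.0204,"tz":-0.0092,"spin":0.001},
{"tx":0.0303,"ty":-0.0205,"tz":-0.0092,"spin":0.001},
{"tx":0.0302,"ty":-0.0205,"tz":-0.0092,"spin":0.001},
{"tx":0.0302,"ty":-0.0206,"tz":-0.0092,"spin":0.001},
{"tx":0.0302,"ty":-0.0206,"tz":-0.0092,"spin":0.001},
{"tx":0.0301,"ty":-0.0206,"tz":-0.0092,"spin":0.001},
total dist 376.8 dyaw -0.8
```

Call:
step_arm --targets '[{"claw": 100, "tx": 0.033, "ty": -0.023, "tz": -0.01, "spin": 0}, {"claw": 100, "tx": 0.033, "ty": -0.023, "tz": -0.01, "spin": 0}, {"claw": 100, "tx": 0.033, "ty": -0.023, "tz": -0.01, "spin": 0}, {"claw": 100, "tx": 0.033, "ty": -0.023, "tz": -0.01, "spin": 0}, {"claw": 100, "tx": 0.033, "ty": -0.023, "tz": -0.01, "spin": 0}, {"claw": 100, "tx": 0.033, "ty": -0.023, "tz": -0.01, "spin": 0}, {"claw": 100, "tx": 0.033, "ty": -0.023, "tz": -0.005, "spin": 0}, {"claw": 100, "tx": 0.033, "ty": -0.023, "tz": 0, "spin": 0}, {"claw": 100, "tx": 0.033, "ty": -0.023, "tz": 0, "spin": 0}, {"claw": 100, "tx": 0.033, "ty": -0.023, "tz": 0, "spin": 0}]'

```text
time: 3.45
tool_pos: [462.5, 175.3, 307.9]
tcp_rot: [-179.2, -0.3, 66.9]
contact_force: [-0.2, -1.1, -0.2]
width: 85.4
```

Run:
```python
from h import *
s=bot.sense();print(s['tool_pos'],s['tcp_rot'],s['time'],s['dq'].round(1))
plan([494,171,285],68,3)
```

```text
[462.4926127  175.33644786 307.89941391] [-179.22261098   -0.26929505   66.89910841] 3.45 [38.3  4.3 -4.   0.2 -0.8 39.1]
{"tx":0.0028,"ty":0.0102,"tz":0.0076,"spin":-0.006},
{"tx":0.0027,"ty":0.0102,"tz":0.0076,"spin":-0.006},
{"tx":0.0027,"ty":0.0103,"tz":0.0076,"spin":-0.006},
total dist 39.2 dyaw 1.1
```

Call:
step_arm --targets '[{"claw": 100, "tx": 0.0, "ty": 0.01, "tz": 0.008, "spin": -0.01}, {"claw": 100, "tx": 0, "ty": 0.01, "tz": 0.008, "spin": 0}, {"claw": 100, "tx": 0, "ty": 0.012, "tz": 0.008, "spin": 0}, {"claw": 100, "tx": 0, "ty": 0, "tz": 0, "spin": 0}]'

```text
time: 3.95
tool_pos: [492.8, 160.5, 281.0]
tcp_rot: [-179.2, -0.2, 67.3]
contact_force: [0.1, -0.7, 1.1]
width: 85.4
```

Run:
```python
from h import *
s=bot.sense();print(s['tool_pos'],s['tcp_rot'],s['time'],s['dq'].round(1))
p,d=bot.snapshot("wrist");cv2.imwrite("pics/w2.png",p[:,:,::-1]);np.savez("pics/w2.npz",p=p,d=d,pos=s['tool_pos'],rot=s['tcp_rot'])
c=p[130:270,230:400,::-1];cv2.imwrite("pics/w2c.png",cv2.resize(c,None,fx=4,fy=4,interpolation=cv2.INTER_CUBIC))
```

```text
[492.80314654 160.54687964 281.02401642] [-1.79175329e+02 -1.65442044e-01  6.72804629e+01] 3.95 [-0.5 -0.6 -0.3  0.1  0.4 -0. ]
```

View pics/w2c.png

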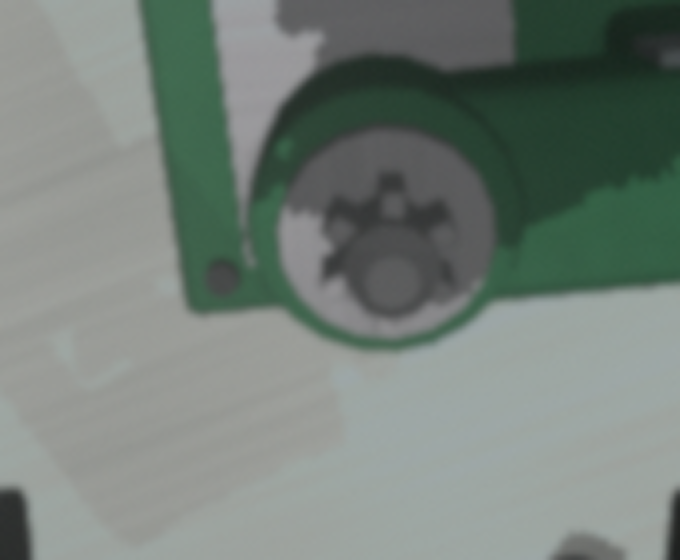

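Run:
```python
from h import *
z=np.load("pics/w2.npz");p=z['p'];d=z['d'];s=dict(tool_pos=z['pos'],tcp_rot=z['rot']);K,T=cal("wrist",s)
x0,y0=290,152
sub=p[y0:222,x0:365].astype(int)
green=(sub[...,1]-sub[...,0]>14).astype(np.uint8)
n,l,st,c=cv2.connectedComponentsWithStats(1-green)
i=l[37,37];m=(l==i).astype(np.uint8)
cs,_=cv2.findContours(m,cv2.RETR_EXTERNAL,cv2.CHAIN_APPROX_NONE);cn=max(cs,key=cv2.contourArea)
print("area",cv2.contourArea(cn))
e=cv2.fitEllipse(cn);print(e)
P=np.array([plane(K,T,q[0][0]+x0,q[0][1]+y0,190)[:2] for q in cn],np.float32)
print("collar minEnclosing",cv2.minEnclosingCircle(P), "mean",P.mean(0), "fit",cv2.fitEllipse(P))
cx=plane(K,T,e[0][0]+x0,e[0][1]+y0,190);print("ctr",cx)
print("nose",plane(K,T,327.3,199,224))
for u,v in((395,202),(345,232),(443,230)):
    q=plane(K,T,230+u/4,130+v/4,210);r=q-cx;print(q,np.hypot(*r[:2]),np.degrees(np.arctan2(r[1],r[0])))
W=cloud(K,T,d)
for lo,hi in((187,193),(208,213),(216,219),(223,226)):
    q=W[(W[...,2]>lo)&(W[...,2]<hi)&(abs(W[...,0]-494)<30)&(abs(W[...,1]-171)<30)];print(lo,len(q),q.mean(0),(q.min(0)+q.max(0))/2)
# zoom of rectified top view at z=210
g=np.zeros((500,500,3),np.uint8)
Ti=np.linalg.inv(T);yy,xx=np.mgrid[:500,:500]
X=cx[0]+(xx-250)/10.;Y=cx[1]-(yy-250)/10.
Q=np.stack([X,Y,np.full(X.shape,210.),np.ones(X.shape)],-1)@Ti.T
mu=(K[0,0]*Q[...,0]/Q[...,2]+K[0,2]).astype(np.float32);mv=(K[1,1]*Q[...,1]/Q[...,2]+K[1,2]).astype(np.float32)
g=cv2.remap(p,mu,mv,cv2.INTER_CUBIC)[:,:,::-1]
g=np.clip(g*1.5,0,255).astype(np.uint8)
for k in range(0,360,30): cv2.line(g,(250+int(220*np.cos(np.radians(k))),250-int(220*np.sin(np.radians(k)))),(250+int(235*np.cos(np.radians(k))),250-int(235*np.sin(np.radians(k)))),(0,0,255),2)
cv2.circle(g,(250,250),165,(255,0,0),1);cv2.circle(g,(250,250),110,(255,0,0),1)
cv2.imwrite("pics/rect.png",g)
```

```text
area 2243.0
((36.17948532104492, 35.04212188720703), (53.165557861328125, 53.739166259765625), 66.85340118408203)
collar minEnclosing ((494.1151428222656, 170.589111328125), 27.706071853637695) mean [493.53268 170.31314] fit ((493.98046875, 170.22073364257812), (52.5192756652832, 54.38013458251953), 70.15764617919922)
ctr [493.18979639 170.54238708 190.        ]
nose [493.73734417 170.10099531 224.        ]
[482.65240993 176.5735696  210.        ] 12.14132102314273 150.21488797072013
[484.78407357 163.52143845 210.        ] 10.952163976931445 -140.12940441344753
[492.92785286 184.12956594 210.        ] 13.58970359775932 91.10445294746334
187 1349 [490.6465191  170.95547332 190.35723541] [495.09876775 169.56882561 189.98531144]
208 224 [492.10011818 170.37968591 210.18809025] [495.15852374 169.49973329 210.45671576]
216 111 [492.2393209  170.17489272 217.92526142] [495.20844066 169.518196   217.52773951]
223 186 [494.67531818 169.58131259 224.24034078] [494.61895036 169.8205537  224.45062228]
```

View pics/rect.png

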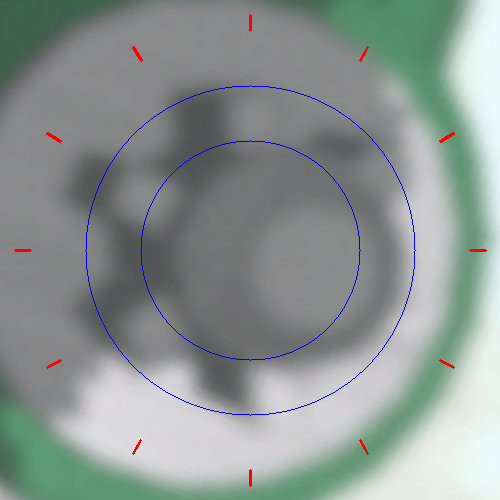

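Run:
```python
from h import *
z=np.load("pics/w2.npz");d=z['d'];s=dict(tool_pos=z['pos'],tcp_rot=z['rot']);K,T=cal("wrist",s)
W=cloud(K,T,d)
for ax in((494.2,170.2),(495,169.7),(494.5,170.2)):
    r=np.hypot(W[...,0]-ax[0],W[...,1]-ax[1]);a=np.degrees(np.arctan2(W[...,1]-ax[1],W[...,0]-ax[0]))%360
    k=(abs(W[...,2]-210)<2.5)&(r>11.5)&(r<17.5)
    aa=a[k];print(k.sum(),"fold",np.degrees(np.angle(np.exp(6j*np.radians(aa)).mean()))/6%60,abs(np.exp(6j*np.radians(aa)).mean()))
    print(np.histogram(aa,36,(0,360))[0])
    k=(abs(W[...,2]-190)<3)&(r>12.5)&(r<16);print("gap",np.histogram(a[k],36,(0,360))[0])
s=bot.sense()
plan([560,-222,240],68,9)
```

```text
180 fold 35.22437498447691 0.7424841837714404
[ 0  0 10 12  4  0  0  1 13 12  8  0  0  0  8 13 10  0  0  0  7 15 14  1
  0  0  8 14 10  1  0  0  5  9  5  0]
gap [ 0  0  0  0  7  2  0  0  0  0  9  7 10  7  5  3  4  9 10  8 10  1  0  0
  0  4  9  0  0  0  0  0  0  0  0  0]
195 fold 35.11453167647602 0.7494590034694695
[ 0  0  7 11  8  0  0  0  9 16 13  0  0  0 10 15 12  0  0  0 15 15 11  0
  0  0 13 13  8  0  0  0  5  9  5  0]
gap [ 0  0  0  0  5  4  0  0  0  0  6  8  9  8  2  0  2  9 10  9  8  0  0  0
  1  9  4  0  0  0  0  0  0  0  0  0]
183 fold 35.19416279248625 0.7462510166655169
[ 0  0 10 10  6  0  0  1 10 13 10  0  0  0  8 14 10  0  0  0 10 13 15  1
  0  0 10 15  8  0  0  0  5  9  5  0]
gap [ 0  0  0  0  7  2  0  0  0  0  6 10  8  9  5  3  3  8 10  9  9  0  0  0
  0  5  7  0  0  0  0  0  0  0  0  0]
{"tx":-0.0364,"ty":0.0233,"tz":0.0046,"spin":-0.001},
{"tx":-0.0364,"ty":0.0233,"tz":0.0046,"spin":-0.001},
{"tx":-0.0364,"ty":0.0232,"tz":0.0046,"spin":-0.001},
{"tx":-0.0364,"ty":0.0232,"tz":0.0046,"spin":-0.001},
{"tx":-0.0365,"ty":0.0231,"tz":0.0046,"spin":-0.001},
{"tx":-0.0365,"ty":0.0231,"tz":0.0046,"spin":-0.001},
{"tx":-0.0365,"ty":0.0230,"tz":0.0046,"spin":-0.001},
{"tx":-0.0366,"ty":0.0230,"tz":0.0046,"spin":-0.001},
{"tx":-0.0366,"ty":0.0229,"tz":0.0046,"spin":-0.001},
total dist 390.9 dyaw 0.7
```

The depth histogram puts the spindle teeth at 35.2° (mod 60), so the lever's yaw should be 5.2° (mod 60). The axis is at about (494.4, 170.1). I go back for the lever.

Call:
step_arm --targets '[{"claw": 100, "tx": -0.038, "ty": 0.024, "tz": -0.002, "spin": 0}, {"claw": 100, "tx": -0.038, "ty": 0.024, "tz": 0, "spin": 0}, {"claw": 100, "tx": -0.038, "ty": 0.024, "tz": 0, "spin": 0}, {"claw": 100, "tx": -0.038, "ty": 0.024, "tz": 0.005, "spin": 0}, {"claw": 100, "tx": -0.038, "ty": 0.024, "tz": 0.01, "spin": 0}, {"claw": 100, "tx": -0.038, "ty": 0.024, "tz": 0.02, "spin": 0}, {"claw": 100, "tx": -0.038, "ty": 0.024, "tz": 0.02, "spin": 0}, {"claw": 100, "tx": -0.038, "ty": 0.024, "tz": 0.02, "spin": 0}, {"claw": 100, "tx": -0.02, "ty": 0.012, "tz": 0.02, "spin": 0}, {"claw": 100, "tx": 0, "ty": 0, "tz": 0.02, "spin": 0}, {"claw": 100, "tx": 0, "ty": 0, "tz": 0, "spin": 0}]'

```text
time: 5.38
tool_pos: [557.2, -231.8, 166.0]
tcp_rot: [-179.7, -0.4, 66.9]
contact_force: [-0.6, -0.9, 0.4]
width: 85.7
```

Run:
```python
from h import *
s=bot.sense();print(s['tool_pos'],s['tcp_rot'],s['time'],s['dq'].round(1))
plan([560,-222,120],67.9,3)
```

```text
[ 557.21133179 -231.77576265  165.97707814] [-179.6544792    -0.37183212   66.89890621] 5.375 [-0.4 -0.9 -2.   0.1 -0.2  0.1]
{"tx":0.0034,"ty":-0.0004,"tz":0.0153,"spin":-0.006},
{"tx":0.0034,"ty":-0.0004,"tz":0.0153,"spin":-0.006},
{"tx":0.0034,"ty":-0.0004,"tz":0.0153,"spin":-0.006},
total dist 47.1 dyaw 1.0
```

Call:
step_arm --targets '[{"claw": 100, "tx": 0.0035, "ty": -0.0005, "tz": 0.02, "spin": -0.006}, {"claw": 100, "tx": 0.0035, "ty": -0.0005, "tz": 0.02, "spin": -0.006}, {"claw": 100, "tx": 0.0035, "ty": 0, "tz": 0.02, "spin": -0.006}, {"claw": 100, "tx": 0, "ty": 0, "tz": 0, "spin": 0}]'

```text
time: 5.88
tool_pos: [560.9, -216.9, 103.6]
tcp_rot: [-179.7, -0.4, 68.3]
contact_force: [-0.7, -0.5, -0.6]
width: 85.3
```

Run:
```python
from h import *
s=bot.sense();print(s['tool_pos'],s['tcp_rot'],s['time'],s['dq'].round(1))
p,d=bot.snapshot("wrist");cv2.imwrite("pics/w3.png",p[:,:,::-1]);np.savez("pics/w3.npz",p=p,d=d,pos=s['tool_pos'],rot=s['tcp_rot'])
K,T=cal("wrist",s)
W=cloud(K,T,d);k=(abs(W[...,2]-66)<3)&(np.hypot(W[...,0]-560,W[...,1]+222)<32)
# block top in tool axes
q=W[k];y=np.radians(s['tcp_rot'][2]);o=s['tool_pos']
tx=(q[:,0]-o[0])*np.cos(y)+(q[:,1]-o[1])*np.sin(y);ty=(q[:,0]-o[0])*np.sin(y)-(q[:,1]-o[1])*np.cos(y)
print(k.sum(),q.mean(0),"tx",tx.min(),tx.max(),"ty",ty.min(),ty.max())
r=cv2.minAreaRect(np.stack([tx,ty],1).astype(np.float32));print(r)
plan([560,-222,44],67.9,4)
```

```text
[ 560.94497257 -216.85005056  103.58251563] [-179.74862342   -0.40010377   68.25429114] 5.875 [ 0.5 -1.2 -1.5 -0.1 -0.7 -0. ]
2223 [ 559.46975533 -222.70428092   66.28220989] tx -23.01830520246744 10.915027508575426 ty -20.9438174070333 25.09758273988208
((-6.032674789428711, 2.006734848022461), (34.01206588745117, 45.639625549316406), 1.0992050170898438)
{"tx":-0.0012,"ty":0.0000,"tz":0.0152,"spin":0.001},
{"tx":-0.0012,"ty":0.0000,"tz":0.0152,"spin":0.001},
{"tx":-0.0012,"ty":0.0000,"tz":0.0152,"spin":0.001},
{"tx":-0.0012,"ty":0.0000,"tz":0.0152,"spin":0.001},
total dist 61.1 dyaw -0.3
```

View pics/w3.png

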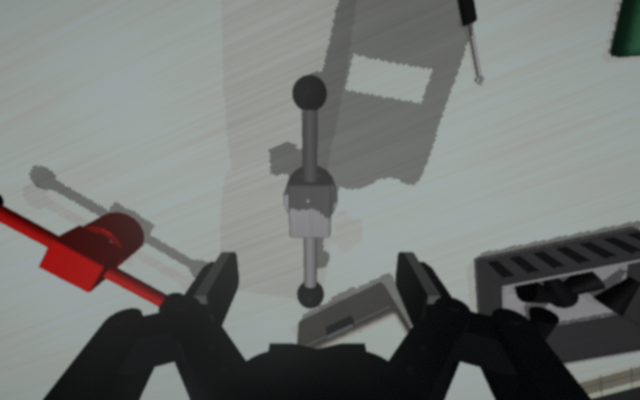

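The block top measures 34 × 45.6 mm, which fits. Its centre is 6 mm along tool −x and 2 mm along +y, so I correct that and descend to TCP z 44.

Call:
step_arm --targets '[{"claw": 100, "tx": -0.003, "ty": 0.001, "tz": 0.015, "spin": 0.005}, {"claw": 100, "tx": -0.0025, "ty": 0.001, "tz": 0.016, "spin": 0.004}, {"claw": 100, "tx": 0, "ty": 0, "tz": 0.016, "spin": 0}, {"claw": 100, "tx": 0, "ty": 0, "tz": 0.012, "spin": 0}, {"claw": 100, "tx": 0, "ty": 0, "tz": 0, "spin": 0}]'

```text
time: 6.55
tool_pos: [562.3, -223.9, 42.9]
tcp_rot: [180.0, -0.4, 67.7]
contact_force: [-0.2, 0.0, -0.3]
width: 85.5
```

Run:
```python
from h import *
s=bot.sense();print(s['tool_pos'],s['tcp_rot'],s['time'],s['dq'].round(1),s['contact_force'])
plan([560.3,-223,44],67.7,1)
```

```text
[ 562.34308348 -223.88963548   42.91015295] [179.99440928  -0.35364498  67.68247825] 6.55 [-0.  -0.2 -0.8  0.2 -0.4  0.1] [-0.21548021  0.04363553 -0.31703599]
{"tx":0.0000,"ty":-0.0022,"tz":-0.0011,"spin":-0.000},
total dist 2.5 dyaw 0.0
```

Call:
step_arm --targets '[{"claw": 100, "tx": 0, "ty": -0.002, "tz": -0.001, "spin": 0}, {"claw": 0, "tx": 0, "ty": 0, "tz": 0, "spin": 0}, {"claw": 0, "tx": 0, "ty": 0, "tz": 0, "spin": 0}, {"claw": 0, "tx": 0, "ty": 0, "tz": 0, "spin": 0}, {"claw": 0, "tx": 0, "ty": 0, "tz": 0, "spin": 0}, {"claw": 0, "tx": 0, "ty": 0, "tz": 0, "spin": 0}]' --force 60

```text
time: 7.3
tool_pos: [561.8, -223.9, 46.2]
tcp_rot: [179.8, -0.3, 67.7]
contact_force: [-0.2, -0.6, -0.1]
width: -0.0
```

Run:
```python
from h import *
s=bot.sense();print(s)
```

```text
{'time': 7.3, 'joints': array([-31.49122679,  17.65519151, 106.74172067,   0.42517873,
        55.41854114, -99.42644941]), 'dq': array([ 0.045658  ,  0.02441818,  0.00252334,  0.0150279 , -0.00187164,
        0.01460764]), 'effort': array([ 6.16642428e-04, -3.70634651e+01, -2.49194831e+01,  1.10129642e-02,
       -7.74567656e-03,  2.18704649e-06]), 'tool_pos': array([ 561.8134065 , -223.85810045,   46.22471255]), 'tcp_rot': array([179.76121067,  -0.3159904 ,  67.69512229]), 'contact_force': array([-0.22488308, -0.59113323, -0.06341231]), 'torque': array([0.03311723, 0.01329447, 0.00111844]), 'width': -0.04770242582171193}
```

Run:
```python
from h import *
s=bot.sense()
p,d=bot.snapshot("wrist");cv2.imwrite("pics/w4.png",p[:,:,::-1]);np.savez("pics/w4.npz",p=p,d=d,pos=s['tool_pos'],rot=s['tcp_rot'])
p,d=bot.snapshot("scene");cv2.imwrite("pics/s4.png",cv2.resize(p[130:330,150:400,::-1],None,fx=3,fy=3));np.savez("pics/s4.npz",p=p,d=d)
```

```text
(no output)
```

View pics/w4.png

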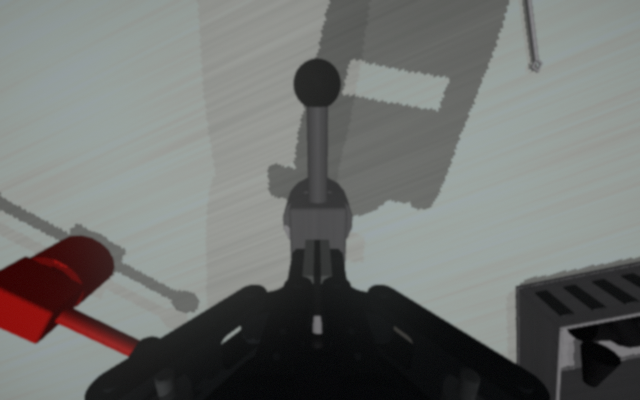

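View pics/s4.png

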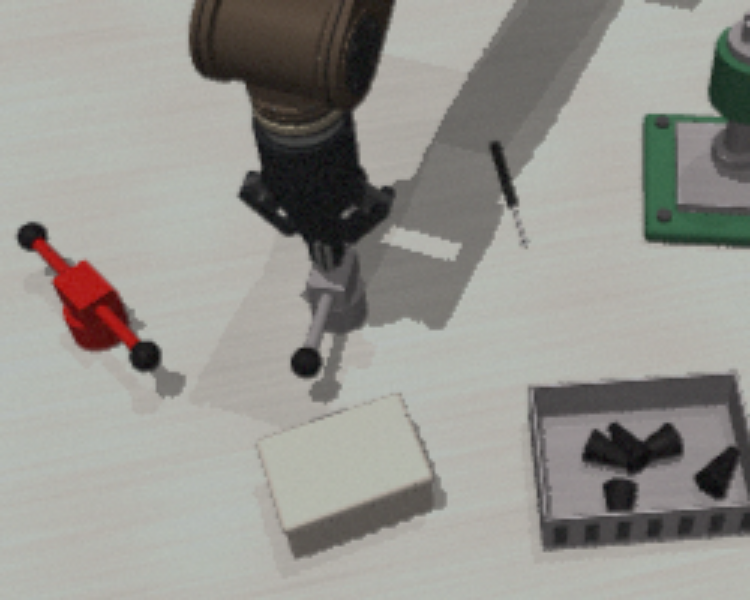

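Run:
```python
from h import *
z=np.load("pics/w4.npz");p,d=z['p'],z['d'];s=dict(tool_pos=z['pos'],tcp_rot=z['rot']);K,T=cal("wrist",s)
C=bot.get_calibration("wrist")["tool_from_camera"]
for q in([0,0,0],[0,0,8],[0,0,-11]):
    c=np.linalg.inv(C)@np.array([*q,1.]);print(q,K[0,0]*c[0]/c[2]+K[0,2],K[1,1]*c[1]/c[2]+K[1,2],c[2])
W=cloud(K,T,d)
for v in range(60,300,10): print(v,W[v,318].round(1),d[v,318].round(1))
z=np.load("pics/s4.npz");p,d=z['p'],z['d'];K,T=cal("scene");W=cloud(K,T,d)
m=np.zeros(d.shape,np.uint8);m[235:265,240:262]=p[235:265,240:262].max(2)<45
u=cv2.moments(m,True);c=(u['m10']/u['m00'],u['m01']/u['m00']);print("ball",c,plane(K,T,*c,51))
```

```text
[0, 0, 0] 316.86658263413653 230.5885261657111 187.45965543109125
[0, 0, 8] 316.86857590279686 225.48876602034883 195.0147423525984
[0, 0, -11] 316.8635641594895 238.31126671316648 177.0714109140189
60 [ 467.2 -184.4   56.9] 143.3
70 [ 471.9 -186.4   62.2] 140.0
80 [ 476.3 -188.2   63.1] 140.7
90 [ 480.7 -190.    65.1] 140.4
100 [ 485.1 -191.8   62.6] 144.3
110 [ 489.9 -193.7   57.3] 151.1
120 [ 494.7 -195.7   57.6] 152.6
130 [ 499.8 -197.8   56.6] 155.3
140 [ 504.7 -199.8   57.8] 155.9
150 [ 510.1 -202.    56.7] 158.9
160 [ 515.3 -204.1   57.4] 160.1
170 [ 520.9 -206.4   56.8] 162.7
180 [ 526.3 -208.6   57.8] 163.7
190 [ 532.4 -211.1   56.4] 167.2
200 [ 538.  -213.4   57.3] 168.4
210 [ 541.  -214.7   65.3] 161.9
220 [ 546.1 -216.8   67. ] 162.2
230 [ 552.1 -219.3   67. ] 164.3
240 [ 553.2 -219.8   76.9] 155.4
250 [ 553.1 -219.9   87.9] 145.0
260 [ 552.7 -219.8   98. ] 135.3
270 [ 553.3 -220.1  105.3] 128.6
280 [ 554.6 -220.7  110.8] 123.9
290 [ 560.1 -223.   110.1] 126.6
ball (251.55072463768116, 250.18840579710144) [ 641.7469745 -255.7502904   51.       ]
```

Run:
```python
from h import *
z=np.load("pics/w4.npz");p,d=z['p'],z['d']
c=cv2.resize(p[180:330,240:400,::-1],None,fx=4,fy=4,interpolation=cv2.INTER_CUBIC);cv2.imwrite("pics/w4c.png",np.clip(c*2.2,0,255).astype(np.uint8))
for v in(240,250,260,270,290): print(v,d[v,280:360:4].round(0))
s=bot.sense();print(s['width'],s['time'])
```

```text
240 [241. 243. 241. 167. 167. 167. 168. 158. 156. 156. 156. 156. 155. 167.
 167. 168. 168. 242. 243. 242.]
250 [243. 245. 245. 170. 154. 152. 145. 144. 145. 146. 145. 144. 146. 153.
 152. 170. 170. 245. 245. 245.]
260 [248. 248. 250. 143. 142. 143. 136. 136. 137. 135. 136. 136. 136. 144.
 144. 143. 173. 249. 249. 248.]
270 [252. 252. 252. 135. 135. 135. 127. 129. 128. 128. 128. 128. 128. 136.
 136. 135. 135. 251. 252. 251.]
290 [121. 113. 113. 113. 113. 113. 113. 114. 121. 125. 126. 113. 113. 113.
 115. 113. 113. 113. 121. 121.]
0.22103648094891878 7.4
```

View pics/w4c.png

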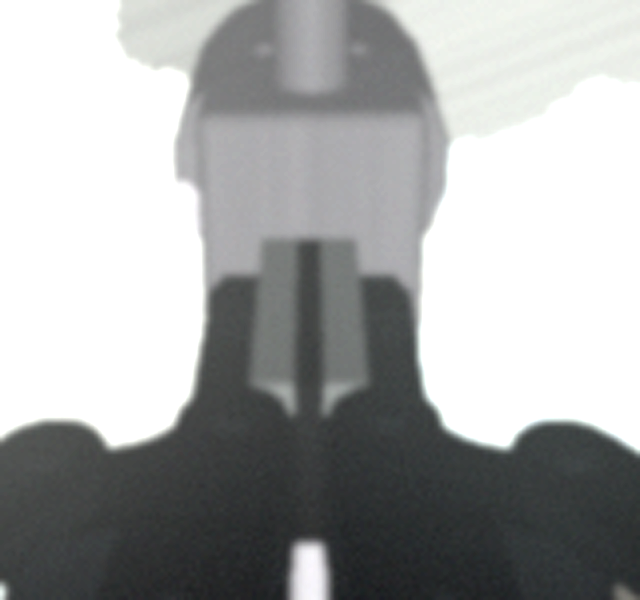

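Run:
```python
from h import *
C=bot.get_calibration("wrist")["tool_from_camera"]
for f in("w3","w4"):
    z=np.load(f"pics/{f}.npz");d=z['d'];K=bot.get_calibration("wrist")["intrinsics"]
    L=cloud(K,C,d) # tool coords
    k=(d>0)&(L[...,2]<-5)&(abs(L[...,0])<60)&(L[...,1]<40)
    v,u=np.where(k);q=L[k]
    o=np.argsort(-q[:,2])[:1]
    for sgn in(-1,1):
        kk=q[:,0]*sgn>0; i=np.argsort(v[kk])[:6]
        print(f,sgn,np.c_[u[kk][i],v[kk][i],q[kk][i]].round(1).tolist())
# scene camera: finger points
z=np.load("pics/s4.npz");p,d=z['p'],z['d'];K,T=cal("scene");W=cloud(K,T,d)
for v in range(200,240,3): print(v,[ (W[v,u].round(0).tolist(),p[v,u].tolist()) for u in(256,260,264)])
```

```text
w3 -1 [[222.0, 252.0, -49.1, -8.7, -42.5], [223.0, 252.0, -48.7, -8.6, -42.3], [224.0, 252.0, -48.0, -8.9, -42.8], [225.0, 252.0, -47.2, -9.4, -43.6], [226.0, 252.0, -47.0, -8.8, -42.7], [227.0, 252.0, -46.1, -9.4, -43.7]]
w3 1 [[399.0, 252.0, 42.5, -8.8, -42.7], [400.0, 252.0, 43.1, -8.7, -42.5], [401.0, 252.0, 43.6, -8.6, -42.4], [402.0, 252.0, 44.0, -8.9, -42.9], [403.0, 252.0, 44.6, -8.8, -42.7], [404.0, 252.0, 44.9, -9.0, -43.1]]
w4 -1 [[311.0, 59.0, -3.1, -103.6, -6.0], [312.0, 59.0, -2.5, -103.2, -9.0], [313.0, 59.0, -2.0, -103.2, -9.3], [314.0, 59.0, -1.5, -103.1, -10.0], [315.0, 59.0, -0.9, -103.0, -10.5], [316.0, 59.0, -0.4, -103.2, -9.3]]
w4 1 [[317.0, 59.0, 0.1, -103.0, -10.3], [318.0, 59.0, 0.6, -103.1, -9.9], [319.0, 59.0, 1.1, -103.2, -9.3], [320.0, 59.0, 1.7, -103.3, -8.5], [321.0, 59.0, 2.2, -103.1, -9.6], [317.0, 60.0, 0.1, -102.4, -12.0]]
200 [([581.0, -224.0, 163.0], [16, 22, 16]), ([587.0, -215.0, 167.0], [18, 23, 24]), ([581.0, -205.0, 157.0], [60, 60, 59])]
203 [([579.0, -225.0, 150.0], [17, 23, 23]), ([583.0, -216.0, 152.0], [18, 22, 27]), ([562.0, -206.0, 126
[... 812 characters left out ...]
577.0, -225.0, 65.0], [132, 126, 129]), ([579.0, -215.0, 66.0], [85, 82, 84])]
227 [([578.0, -236.0, 58.0], [77, 77, 76]), ([583.0, -226.0, 61.0], [80, 77, 77]), ([588.0, -216.0, 65.0], [76, 75, 76])]
230 [([584.0, -237.0, 53.0], [110, 106, 107]), ([587.0, -227.0, 54.0], [87, 84, 85]), ([587.0, -217.0, 50.0], [74, 71, 72])]
233 [([597.0, -238.0, 58.0], [135, 130, 131]), ([581.0, -229.0, 34.0], [76, 73, 74]), ([583.0, -219.0, 34.0], [75, 71, 72])]
236 [([607.0, -239.0, 58.0], [135, 129, 130]), ([585.0, -230.0, 26.0], [72, 71, 71]), ([584.0, -220.0, 23.0], [67, 66, 66])]
239 [([615.0, -241.0, 57.0], [119, 116, 116]), ([585.0, -231.0, 13.0], [74, 73, 72]), ([585.0, -221.0, 10.0], [66, 65, 67])]
```

The gripper shut on air. In both cameras the real fingertips sit about 43 mm (open) to 30 mm (shut) behind the reported TCP, not 8 mm ahead of it. The lever has not moved. I'll use the measured tip offset, so I reopen and descend to a TCP z of about 5, which puts the tips at about 40 mm once closed.

Call:
step_arm --targets '[{"claw": 100, "tx": 0, "ty": 0, "tz": -0.005, "spin": 0}, {"claw": 100, "tx": 0, "ty": 0, "tz": 0, "spin": 0}, {"claw": 100, "tx": 0, "ty": 0, "tz": 0, "spin": 0}, {"claw": 100, "tx": 0, "ty": 0, "tz": 0, "spin": 0}, {"claw": 100, "tx": 0, "ty": 0, "tz": 0, "spin": 0}]'

```text
time: 8.02
tool_pos: [561.7, -223.9, 51.5]
tcp_rot: [179.8, -0.3, 67.7]
contact_force: [0.6, -0.5, -0.9]
width: 85.0
```

Run:
```python
from h import *
s=bot.sense();print(s['tool_pos'],s['tcp_rot'],s['width'])
plan([560.6,-223.2,5],67.7,4)
```

```text
[ 561.73090803 -223.8501404    51.4957407 ] [179.76961069  -0.31754101  67.69357251] 85.02822045320221
{"tx":0.0000,"ty":-0.0003,"tz":0.0116,"spin":-0.000},
{"tx":0.0000,"ty":-0.0003,"tz":0.0116,"spin":-0.000},
{"tx":0.0000,"ty":-0.0003,"tz":0.0116,"spin":-0.000},
{"tx":0.0000,"ty":-0.0003,"tz":0.0116,"spin":-0.000},
total dist 46.5 dyaw 0.0
```

Call:
step_arm --targets '[{"claw": 100, "tx": 0, "ty": -0.0005, "tz": 0.012, "spin": 0}, {"claw": 100, "tx": 0, "ty": -0.0005, "tz": 0.012, "spin": 0}, {"claw": 100, "tx": 0, "ty": 0, "tz": 0.012, "spin": 0}, {"claw": 100, "tx": 0, "ty": 0, "tz": 0.008, "spin": 0}, {"claw": 100, "tx": 0, "ty": 0, "tz": 0, "spin": 0}]'

```text
time: 8.65
tool_pos: [559.8, -222.6, 2.6]
tcp_rot: [180.0, -0.3, 67.7]
contact_force: [-0.4, -0.6, -0.3]
width: 85.5
```

Run:
```python
from h import *
s=bot.sense();print(s['tool_pos'],s['tcp_rot'],s['width'],s['contact_force'])
p,d=bot.snapshot("wrist");cv2.imwrite("pics/w5.png",p[:,:,::-1])
p,d=bot.snapshot("scene");cv2.imwrite("pics/s5.png",cv2.resize(p[130:330,150:400,::-1],None,fx=3,fy=3))
```

```text
[ 559.77622165 -222.56570198    2.58960452] [179.95737597  -0.34875626  67.68859901] 85.46461794392818 [-0.37648719 -0.55210301 -0.26739653]
```

View pics/w5.png

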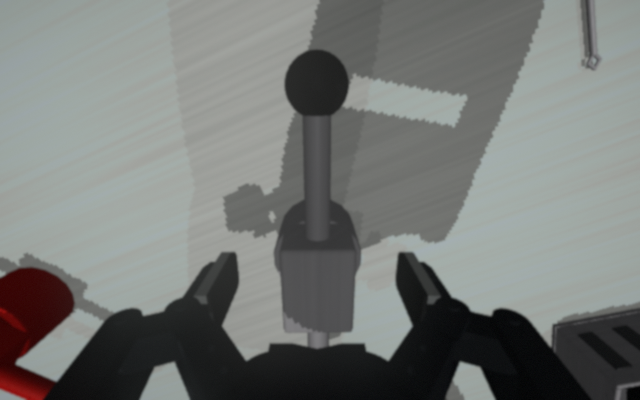

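View pics/s5.png

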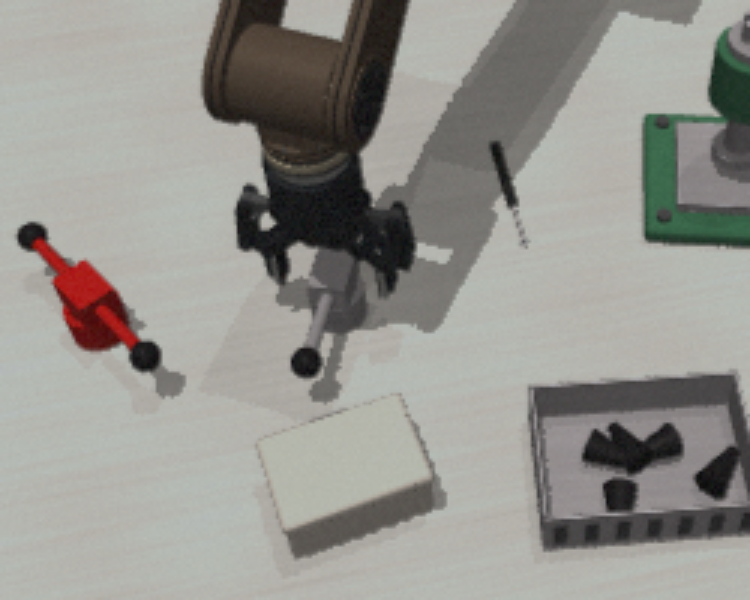

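The fingers now straddle the block, which lies between columns 280 and 355. I close the grip.

Call:
step_arm --targets '[{"claw": 100, "tx": 0, "ty": 0.0005, "tz": -0.002, "spin": 0}, {"claw": 0, "tx": 0, "ty": 0, "tz": 0, "spin": 0}, {"claw": 0, "tx": 0, "ty": 0, "tz": 0, "spin": 0}, {"claw": 0, "tx": 0, "ty": 0, "tz": 0, "spin": 0}, {"claw": 0, "tx": 0, "ty": 0, "tz": 0, "spin": 0}]' --force 60

```text
time: 9.38
tool_pos: [563.1, -224.8, 9.1]
tcp_rot: [179.5, -0.2, 67.7]
contact_force: [0.0, 0.8, -3.0]
width: 33.3
```

Run:
```python
from h import *
s=bot.sense();print(s['tool_pos'],s['tcp_rot'],s['width'],s['contact_force'],s['torque'])
```

```text
[ 563.08677143 -224.82039012    9.12108428] [179.51526066  -0.24348818  67.70638092] 33.26360541817644 [ 0.01110139  0.76154712 -2.97305335] [ 0.0054112  -0.04339736 -0.01132553]
```

Call:
step_arm --targets '[{"claw": 0, "tx": 0, "ty": 0, "tz": -0.015, "spin": 0}, {"claw": 0, "tx": 0, "ty": 0, "tz": -0.03, "spin": 0}, {"claw": 0, "tx": 0, "ty": 0, "tz": -0.04, "spin": 0}, {"claw": 0, "tx": 0, "ty": 0, "tz": 0, "spin": 0}]'

```text
time: 9.88
tool_pos: [559.1, -222.8, 93.3]
tcp_rot: [-180.0, -0.3, 67.7]
contact_force: [0.6, 0.5, -5.3]
width: 33.2
```

Run:
```python
from h import *
s=bot.sense();print(s['tool_pos'],s['tcp_rot'],s['width'],s['contact_force'],s['torque'])
p,d=bot.snapshot("wrist");cv2.imwrite("pics/w6.png",p[:,:,::-1]);np.savez("pics/w6.npz",p=p,d=d,pos=s['tool_pos'],rot=s['tcp_rot'])
C=bot.get_calibration("wrist");K=C["intrinsics"];L=cloud(K,C["tool_from_camera"],d)
np.save("pics/L6.npy",L)
for v in range(60,330,15): print(v,L[v,318].round(1),L[v,300].round(1),L[v,336].round(1))
```

```text
[ 559.101795   -222.8228969    93.32895569] [-179.9706276    -0.33553389   67.7064277 ] 33.208618664665266 [ 0.58730795  0.47123275 -5.32821342] [-0.01890958 -0.04268177  0.01557985]
60 [  0.5 -97.2 -55.1] [ -6.4 -97.6 -52.2] [  7.3 -97.6 -51.8]
75 [  0.5 -92.1 -55.9] [ -6.3 -92.1 -55.2] [  7.4 -92.2 -53.3]
90 [  0.5 -86.8 -55.4] [ -6.6 -86.9 -52.5] [  7.5 -86.9 -52.4]
105 [  0.5 -81.3 -49.7] [ -7.3 -81.1 -42.4] [ 17.1 -78.5  92.8]
120 [  0.5 -75.3 -49.6] [-15.3 -65.5  93. ] [ 17.4 -65.5  92.5]
135 [  0.5 -69.  -48.2] [-15.6 -52.1  92.6] [ 17.8 -52.   93.5]
150 [  0.5 -62.7 -49. ] [-15.9 -38.1  93.6] [ 18.  -38.2  92.6]
165 [  0.5 -56.2 -49.4] [-16.2 -23.7  93.4] [ 18.3 -23.9  92.5]
180 [  0.5 -48.8 -47.5] [-16.5  -8.8  93.1] [18.7 -8.8 92.8]
195 [  0.5 -41.9 -48.3] [-11.  -24.2   3.3] [ 12.8 -22.9   7.1]
210 [  0.6 -34.3 -47.9] [ -9.4 -24.9 -24.7] [ 10.9 -24.1 -22.7]
225 [  0.6 -27.5 -49.8] [ -8.4 -24.5 -43.5] [  9.5 -24.5 -43.5]
240 [  0.5 -23.5 -57.2] [ -7.6 -23.6 -57.3] [  8.7 -23.4 -56.9]
255 [  0.5 -15.9 -57.3] [ -7.7 -16.2 -57.8] [  8.9 -15.5 -56.7]
270 [  0.5  -8.1 -57.8] [ -7.9  -7.9 -57.5] [  9.   -7.5 -56.8]
285 [  0.6   0.7 -57.1] [ -8.1   0.7 -57.1] [  9.2   0.8 -57. ]
300 [  0.6   9.4 -57.2] [ -8.2   9.3 -57.3] [  9.4   9.8 -56.7]
315 [  0.6  19.1 -56.6] [ -8.4  18.1 -57.7] [  9.6  18.6 -57.1]
```

View pics/w6.png

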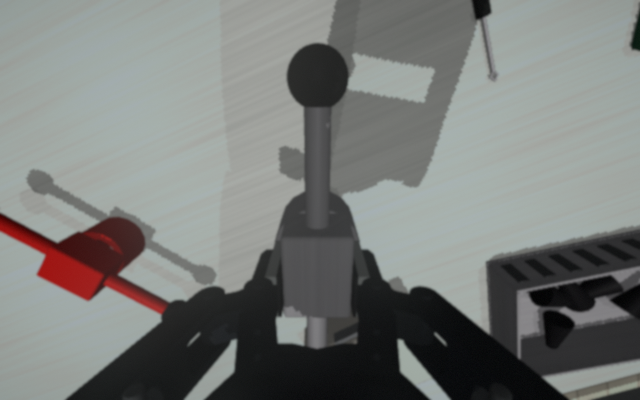

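Run:
```python
from h import *
from scipy.optimize import least_squares
L=np.load("pics/L6.npy")
k=np.zeros(L.shape[:2],bool);k[45:108,285:350]=1
k&=(L[...,2]<-40)
q=L[k];q=q[(q[:,2]<-46)]
f=lambda c:np.linalg.norm(q-c,axis=1)-13
r=least_squares(f,[0.5,-90,-42],loss='soft_l1');print("ball",r.x,np.std(f(r.x)),len(q))
b=L[230:330,280:360].reshape(-1,3);b=b[abs(b[:,2]+57.2)<1.5];print("block",b.min(0),b.max(0),cv2.minAreaRect(b[:,:2].astype(np.float32)))
# arm line direction
a=np.array([np.nanmedian(L[v,312:325][L[v,312:325,2]<-40],0) for v in range(112,220,3)])
print("arm slope deg",np.degrees(np.polyfit(a[:,1],a[:,0],1)[0]))
plan([470,100,300],95.2,9)
```

```text
ball [ 7.84950143e-02 -9.18157116e+01 -4.29383347e+01] 0.4895246890072534 3156
block [-17.38405848 -25.58214168 -58.69648324] [ 19.9493093   20.85138327 -55.70050216] ((1.280771255493164, -2.3661422729492188), (37.33354568481445, 46.43134307861328), 0.01541809644550085)
arm slope deg 0.019732195525235013
{"tx":0.0294,"ty":-0.0225,"tz":-0.0233,"spin":-0.053},
{"tx":0.0306,"ty":-0.0209,"tz":-0.0233,"spin":-0.053},
{"tx":0.0316,"ty":-0.0193,"tz":-0.0233,"spin":-0.053},
{"tx":0.0326,"ty":-0.0175,"tz":-0.0233,"spin":-0.053},
{"tx":0.0335,"ty":-0.0158,"tz":-0.0233,"spin":-0.053},
{"tx":0.0343,"ty":-0.0140,"tz":-0.0233,"spin":-0.053},
{"tx":0.0350,"ty":-0.0121,"tz":-0.0233,"spin":-0.053},
{"tx":0.0356,"ty":-0.0102,"tz":-0.0233,"spin":-0.053},
{"tx":0.0361,"ty":-0.0083,"tz":-0.0233,"spin":-0.053},
total dist 393.7 dyaw 27.5
```

Call:
step_arm --targets '[{"claw": 0, "tx": 0.01, "ty": -0.007, "tz": -0.04, "spin": -0.055}, {"claw": 0, "tx": 0.03, "ty": -0.021, "tz": -0.045, "spin": -0.055}, {"claw": 0, "tx": 0.033, "ty": -0.021, "tz": -0.045, "spin": -0.055}, {"claw": 0, "tx": 0.034, "ty": -0.018, "tz": -0.045, "spin": -0.055}, {"claw": 0, "tx": 0.035, "ty": -0.016, "tz": -0.03, "spin": -0.055}, {"claw": 0, "tx": 0.036, "ty": -0.014, "tz": -0.01, "spin": -0.055}, {"claw": 0, "tx": 0.036, "ty": -0.012, "tz": 0, "spin": -0.055}, {"claw": 0, "tx": 0.036, "ty": -0.01, "tz": 0, "spin": -0.055}, {"claw": 0, "tx": 0.036, "ty": -0.008, "tz": 0, "spin": -0.055}, {"claw": 0, "tx": 0.03, "ty": -0.005, "tz": 0, "spin": 0}, {"claw": 0, "tx": 0.02, "ty": 0, "tz": 0, "spin": 0}, {"claw": 0, "tx": 0, "ty": 0, "tz": 0, "spin": 0}]'

```text
time: 11.42
tool_pos: [446.9, 142.6, 285.2]
tcp_rot: [-176.8, -1.8, 96.8]
contact_force: [-0.9, 0.7, -4.6]
width: 33.0
```

Run:
```python
from h import *
s=bot.sense();print(s['tool_pos'],s['tcp_rot'],s['width'],s['contact_force'],s['torque'],s['time'])
plan([496.3,169.8,250],95.2,3)
```

```text
[446.86963003 142.57156402 285.18971379] [-176.81004087   -1.81138836   96.84087056] 32.96132335473008 [-0.93123718  0.73863578 -4.60565223] [-0.04487532 -0.14493744 -0.04721695] 11.425
{"tx":0.0070,"ty":0.0174,"tz":0.0117,"spin":0.010},
{"tx":0.0072,"ty":0.0174,"tz":0.0117,"spin":0.010},
{"tx":0.0074,"ty":0.0173,"tz":0.0117,"spin":0.010},
total dist 66.5 dyaw -1.6
```

Call:
step_arm --targets '[{"claw": 0, "tx": 0.006, "ty": 0.018, "tz": 0.003, "spin": 0.01}, {"claw": 0, "tx": 0.006, "ty": 0.016, "tz": 0.003, "spin": 0.01}, {"claw": 0, "tx": 0, "ty": 0.01, "tz": 0.003, "spin": 0}, {"claw": 0, "tx": 0, "ty": 0, "tz": 0, "spin": 0}]'

```text
time: 11.92
tool_pos: [487.5, 157.0, 266.2]
tcp_rot: [-176.1, -1.6, 95.6]
contact_force: [0.1, 0.1, -3.6]
width: 33.1
```

Run:
```python
from h import *
s=bot.sense();print(s['tool_pos'],s['tcp_rot'],s['width'],s['contact_force'],s['torque'],s['time'],s['joints'])
M=R.from_euler('xyz',s['tcp_rot'],degrees=True).as_matrix();print("tool z axis",M[:,2],"in-tool down:",M.T@[0,0,-1])
```

```text
[487.46657287 157.01770444 266.21273245] [-176.05946942   -1.58855788   95.56864384] 33.09550774930387 [ 0.07182145  0.06242947 -3.55719254] [ 0.00952251 -0.05471671 -0.03724275] 11.925 [  5.61785767  -4.64943524 106.79464943   1.60459888  81.79864029
 -90.28903747]
tool z axis [-0.07108044  0.02085739 -0.9972525 ] in-tool down: [-0.02772201  0.06869462  0.9972525 ]
```

Call:
step_arm --targets '[{"claw": 0, "tx": 0, "ty": 0, "tz": 0, "spin": 0}, {"claw": 0, "tx": 0, "ty": 0, "tz": 0, "spin": 0}]'

```text
time: 12.18
tool_pos: [486.9, 156.2, 265.8]
tcp_rot: [-176.0, -1.6, 95.5]
contact_force: [0.3, 0.2, -3.6]
width: 33.1
```

Call:
step_arm --targets '[{"claw": 0, "tx": 0, "ty": 0, "tz": -0.02, "spin": 0}, {"claw": 0, "tx": 0, "ty": 0, "tz": 0, "spin": 0}]'

```text
time: 12.42
tool_pos: [488.6, 155.6, 288.5]
tcp_rot: [-176.1, -1.6, 95.5]
contact_force: [-0.2, -0.1, -2.6]
width: 32.9
```

Call:
step_arm --targets '[{"claw": 0, "tx": 0, "ty": -0.02, "tz": 0, "spin": 0}, {"claw": 0, "tx": 0, "ty": 0, "tz": 0, "spin": 0}]'

```text
time: 12.68
tool_pos: [468.9, 153.7, 291.4]
tcp_rot: [-176.3, -1.6, 95.5]
contact_force: [1.0, -0.2, -4.3]
width: 32.9
```

Call:
step_arm --targets '[{"claw": 0, "tx": 0, "ty": 0, "tz": -0.03, "spin": 0}, {"claw": 0, "tx": 0, "ty": 0, "tz": -0.03, "spin": 0}, {"claw": 0, "tx": 0, "ty": 0, "tz": 0, "spin": 0}]'

```text
time: 13.05
tool_pos: [473.8, 152.5, 352.4]
tcp_rot: [-176.4, -1.6, 95.5]
contact_force: [1.1, 0.7, -3.8]
width: 33.2
```

Call:
step_arm --targets '[{"claw": 0, "tx": 0, "ty": 0.04, "tz": 0, "spin": 0}, {"claw": 0, "tx": 0, "ty": 0, "tz": 0, "spin": 0}]'

```text
time: 13.3
tool_pos: [513.8, 156.5, 346.5]
tcp_rot: [-176.2, -1.6, 95.5]
contact_force: [-0.5, -0.3, -4.2]
width: 33.2
```

Call:
step_arm --targets '[{"claw": 0, "tx": 0, "ty": 0, "tz": 0.05, "spin": 0}, {"claw": 0, "tx": 0, "ty": 0, "tz": 0, "spin": 0}]'

```text
time: 13.55
tool_pos: [507.9, 157.4, 291.4]
tcp_rot: [-175.7, -1.6, 95.5]
contact_force: [-0.8, -0.0, -4.1]
width: 33.2
```

Call:
step_arm --targets '[{"claw": 0, "tx": 0, "ty": 0, "tz": 0, "spin": 0.18}, {"claw": 0, "tx": 0, "ty": 0, "tz": 0, "spin": 0}]'

```text
time: 13.8
tool_pos: [508.8, 157.6, 294.8]
tcp_rot: [-175.7, -0.8, 85.1]
contact_force: [-0.1, -0.3, -3.5]
width: 33.0
```

Call:
step_arm --targets '[{"claw": 0, "tx": 0, "ty": 0, "tz": 0, "spin": -0.06}, {"claw": 0, "tx": 0, "ty": 0, "tz": 0, "spin": -0.06}, {"claw": 0, "tx": 0, "ty": 0, "tz": 0, "spin": -0.06}, {"claw": 0, "tx": 0, "ty": 0, "tz": 0, "spin": 0}]'

```text
time: 14.3
tool_pos: [512.4, 158.0, 304.8]
tcp_rot: [-176.9, -1.6, 96.4]
contact_force: [0.9, 0.2, -4.1]
width: 33.3
```

Call:
step_arm --targets '[{"claw": 0, "tx": 0, "ty": 0, "tz": -0.06, "spin": 0}, {"claw": 0, "tx": 0, "ty": 0, "tz": 0, "spin": 0}]'

```text
time: 14.55
tool_pos: [515.2, 156.7, 366.2]
tcp_rot: [-176.8, -1.6, 96.5]
contact_force: [-0.1, 0.4, -2.7]
width: 33.2
```

Call:
step_arm --targets '[{"claw": 0, "tx": 0, "ty": 0, "tz": 0.015, "spin": 0}, {"claw": 0, "tx": 0, "ty": 0, "tz": 0.015, "spin": 0}, {"claw": 0, "tx": 0, "ty": 0, "tz": 0.015, "spin": 0}, {"claw": 0, "tx": 0, "ty": 0, "tz": 0, "spin": 0}]'

```text
time: 15.05
tool_pos: [510.4, 157.6, 313.6]
tcp_rot: [-176.4, -1.6, 96.5]
contact_force: [0.0, -0.5, -4.4]
width: 33.0
```

Call:
step_arm --targets '[{"claw": 0, "tx": 0, "ty": 0, "tz": 0, "spin": 0.06}, {"claw": 0, "tx": 0, "ty": 0, "tz": 0, "spin": 0.06}, {"claw": 0, "tx": 0, "ty": 0, "tz": 0, "spin": 0.06}, {"claw": 0, "tx": 0, "ty": 0, "tz": 0, "spin": 0}]'

```text
time: 15.55
tool_pos: [509.9, 157.6, 311.5]
tcp_rot: [-176.0, -0.9, 86.0]
contact_force: [-0.0, -0.5, -4.5]
width: 33.0
```

```bash
python3 -c "
from h import *
s=bot.sense();print(s['joints'],s['dq'],s['tool_pos'])"
```

```text
[  5.45424932  -3.08097481 100.67363988   1.55949134  86.22566149
 -80.69032331] [-0.01538637  0.09522582  0.03194964 -0.03034662  0.04004129 -0.06873358] [509.92716792 157.57204535 311.50940577]
```

Call:
step_arm --targets '[{"claw": 0, "tx": 0, "ty": 0, "tz": 0, "spin": -0.06}, {"claw": 0, "tx": 0, "ty": 0, "tz": 0, "spin": -0.06}, {"claw": 0, "tx": 0, "ty": 0, "tz": 0, "spin": -0.06}, {"claw": 0, "tx": 0, "ty": 0, "tz": 0, "spin": 0}]'

```text
time: 16.05
tool_pos: [510.0, 157.6, 311.2]
tcp_rot: [-176.2, -1.6, 96.8]
contact_force: [-0.8, 0.2, -3.6]
width: 33.0
```

```bash
python3 -c "
from h import *
s=bot.sense();print(s['joints'],s['dq'],s['tool_pos'])"
```

```text
[  5.45583106  -3.0510748  100.67767387   1.56074185  86.20373325
 -91.54775454] [ 0.00519094  0.0584611  -0.03692374  0.03805473 -0.02471526 -0.27309487] [510.03801348 157.60296598 311.19130982]
```

Call:
step_arm --targets '[{"claw": 0, "tx": 0, "ty": -0.015, "tz": 0, "spin": 0}, {"claw": 0, "tx": 0, "ty": -0.015, "tz": 0, "spin": 0}, {"claw": 0, "tx": 0, "ty": -0.015, "tz": 0, "spin": 0}, {"claw": 0, "tx": 0, "ty": 0, "tz": 0, "spin": 0}]'

```text
time: 16.55
tool_pos: [461.4, 151.9, 314.6]
tcp_rot: [-176.2, -1.6, 96.8]
contact_force: [-0.6, 0.2, -4.6]
width: 33.3
```

```bash
python3 -c "
from h import *
s=bot.sense();print(s['joints'],s['dq'],s['tool_pos'],s['joints'][[1,2,4]].sum())"
```

```text
[  5.33341516  -9.62847675 106.34507359   1.54650722  87.13631319
 -91.60073945] [-0.19811907  0.01265385 -0.09823076  0.02198739 -0.81794129  0.03746882] [461.42518266 151.88170663 314.56515444] 183.85291002542752
```

Call:
step_arm --targets '[{"claw": 0, "tx": 0, "ty": 0, "tz": -0.015, "spin": 0}, {"claw": 0, "tx": 0, "ty": 0, "tz": -0.015, "spin": 0}, {"claw": 0, "tx": 0, "ty": 0, "tz": -0.015, "spin": 0}, {"claw": 0, "tx": 0, "ty": 0, "tz": 0, "spin": 0}]'

```text
time: 17.05
tool_pos: [465.9, 150.9, 364.7]
tcp_rot: [-176.5, -1.6, 96.7]
contact_force: [0.9, -0.4, -3.7]
width: 33.1
```

```bash
python3 -c "
from h import *
s=bot.sense();print(s['joints'],s['dq'],s['tool_pos'],s['joints'][[1,2,4]].sum())"
```

```text
[  5.17129485  -9.98683327 101.60120768   1.53733222  91.97459272
 -91.60712177] [ 0.02074332  0.69630698  1.12942864 -0.10293722  0.3568914   0.00145691] [465.8996876  150.90229991 364.70703932] 183.5889671376489
```

Call:
step_arm --targets '[{"claw": 0, "tx": 0, "ty": 0.055, "tz": 0, "spin": 0}, {"claw": 0, "tx": 0, "ty": 0, "tz": 0, "spin": 0}]'

```text
time: 17.3
tool_pos: [521.1, 157.5, 358.3]
tcp_rot: [-176.2, -1.6, 96.7]
contact_force: [-0.4, -0.1, -4.5]
width: 33.0
```

```bash
python3 -c "
from h import *
s=bot.sense();print(s['joints'],s['dq'],s['tool_pos'],s['joints'][[1,2,4]].sum())"
```

```text
[  5.33639483  -2.39925909  95.30143031   1.53843934  90.97941847
 -91.46347891] [ 0.75629792 -5.81692268  2.44881145  0.21370281  4.16542122 -0.02742129] [521.12748687 157.45236655 358.28388501] 183.88158969684838
```

```bash
cat >> h.py <<'E'
OFF=np.array([0.5,-1.9,8.4]);AX=np.array([494.4,170.1])
def lev(s=None,off=None):
    s=s or bot.sense();M=R.from_euler('xyz',s['tcp_rot'],degrees=True).as_matrix();o=OFF if off is None else off
    b=s['tool_pos']+M@o; ang=np.degrees(np.arctan2(-M[1,1],-M[0,1])); e=((ang-5.2+30)%60)-30
    d=np.array([*(AX-b[:2]),0]); 
    print("t",s['time'],"under",b.round(1),"d_tool mm",(M.T@d).round(1),"spin needed rad",round(np.radians(e),3),"h over home",(b[2]-190).round(1),"z axis",M[:,2].round(3),"F",s['contact_force'].round(1),"T",s['torque'].round(2),"w",round(s['width'],1))
E
python3 - <<'E'
from h import *
from scipy.optimize import least_squares
s=bot.sense();lev(s)
p,d=bot.snapshot("wrist");cv2.imwrite("pics/w7.png",p[:,:,::-1])
C=bot.get_calibration("wrist");K=C["intrinsics"];L=cloud(K,C["tool_from_camera"],d)
k=np.zeros(L.shape[:2],bool);k[30:120,275:360]=1
q=L[k];q=q[(q[:,2]<-44)&(q[:,1]<-80)]
f=lambda c:np.linalg.norm(q-c,axis=1)-13
r=least_squares(f,[0.5,-90,-42],loss='soft_l1');print("ball",r.x,np.std(f(r.x)),len(q))
b=L[230:330,280:360].reshape(-1,3);b=b[abs(b[:,2]+57.2)<2];print("block",np.median(b,0),b.min(0),b.max(0))
E
```

```text
t 17.3 under [518.6 157.9 350. ] d_tool mm [ 14.9 -22.5   1.9] spin needed rad 0.028 h over home 160.0 z axis [-0.07   0.02  -0.997] F [-0.4 -0.1 -4.5] T [-0.   -0.03  0.07] w 33.0
ball [ -0.58020756 -91.94550098 -43.06373982] 0.47161098861799244 3236
block [ -0.58957871  -5.09100906 -57.41119419] [-18.11433821 -25.73825164 -59.19640663] [ 19.2880428   20.93876568 -55.211854  ]
```

View pics/w7.png

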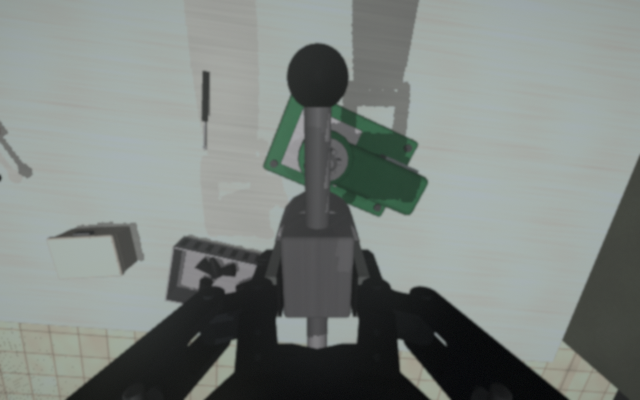

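Run:
```python
from h import *
s=bot.sense();M=R.from_euler('xyz',s['tcp_rot'],degrees=True).as_matrix()
print(M.T@np.array([-24.2,12.2,-110]))
```

```text
[ 11.77930368 -15.24828245 111.63878308]
```

Call:
step_arm --targets '[{"claw": 0, "tx": 0.004, "ty": -0.005, "tz": 0.01, "spin": 0.014}, {"claw": 0, "tx": 0.004, "ty": -0.005, "tz": 0.025, "spin": 0.014}, {"claw": 0, "tx": 0.004, "ty": -0.005, "tz": 0.025, "spin": 0}, {"claw": 0, "tx": 0, "ty": 0, "tz": 0.02, "spin": 0}, {"claw": 0, "tx": 0, "ty": 0, "tz": 0.01, "spin": 0}, {"claw": 0, "tx": 0, "ty": 0, "tz": 0, "spin": 0}]'

```text
time: 18.1
tool_pos: [492.8, 170.9, 269.9]
tcp_rot: [-176.4, -1.6, 95.0]
contact_force: [0.2, 0.2, -3.1]
width: 33.1
```

```bash
python3 -c "
from h import *
lev()"
```

```text
t 18.1 under [490.4 171.4 261.6] d_tool mm [-1.6  3.9 -0.3] spin needed rad -0.001 h over home 71.6 z axis [-0.065  0.022 -0.998] F [ 0.2  0.2 -3.1] T [-0.   -0.05  0.  ] w 33.1
```

Call:
step_arm --targets '[{"claw": 0, "tx": -0.001, "ty": 0.003, "tz": 0.011, "spin": 0}, {"claw": 0, "tx": -0.001, "ty": 0.002, "tz": 0.011, "spin": 0}, {"claw": 0, "tx": 0, "ty": 0, "tz": 0.008, "spin": 0}, {"claw": 0, "tx": 0, "ty": 0, "tz": 0, "spin": 0}]'

```text
time: 18.6
tool_pos: [497.7, 169.6, 239.2]
tcp_rot: [-176.6, -1.6, 95.0]
contact_force: [0.3, -0.4, -3.8]
width: 33.3
```

```bash
python3 -c "
from h import *
lev()
p,d=bot.snapshot('scene');cv2.imwrite('pics/s8.png',cv2.resize(p[80:200,330:490,::-1],None,fx=5,fy=5,interpolation=cv2.INTER_CUBIC))
p,d=bot.snapshot('wrist');cv2.imwrite('pics/w8.png',p[:,:,::-1])"
```

```text
t 18.6 under [495.3 170.2 230.9] d_tool mm [ 0.  -0.9  0.1] spin needed rad -0.002 h over home 40.9 z axis [-0.062  0.022 -0.998] F [ 0.3 -0.4 -3.8] T [-0.01 -0.1   0.01] w 33.3
```

View pics/s8.png

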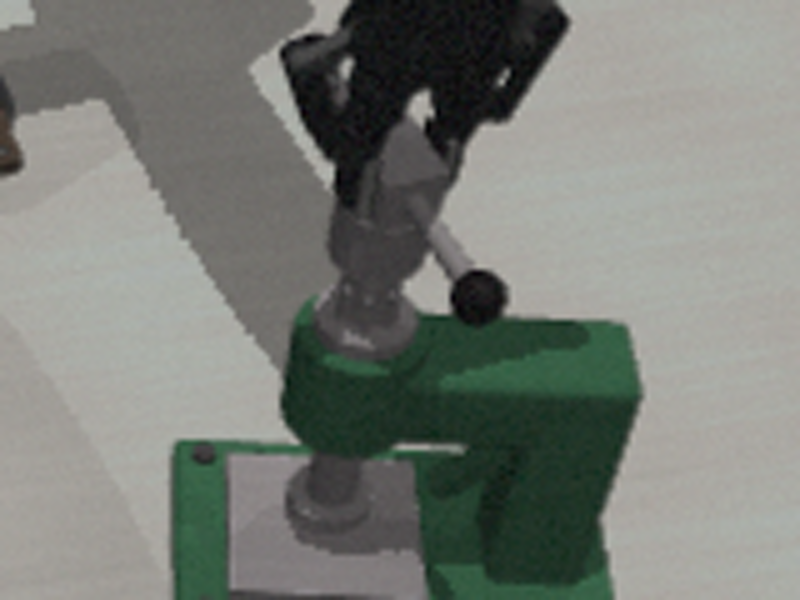

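View pics/w8.png

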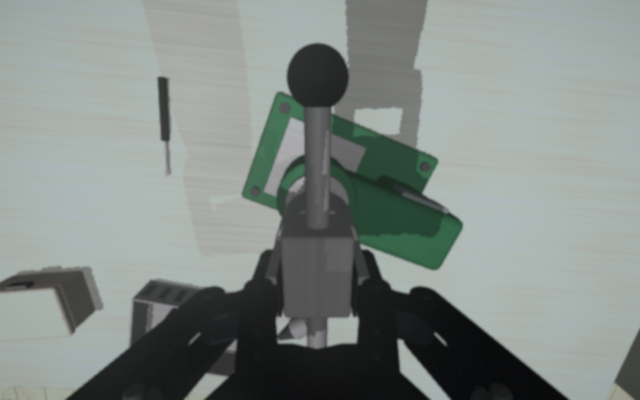

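Call:
step_arm --targets '[{"claw": 0, "tx": 0, "ty": -0.0005, "tz": 0.004, "spin": 0}, {"claw": 0, "tx": 0, "ty": 0, "tz": 0.004, "spin": 0}, {"claw": 0, "tx": 0, "ty": 0.0005, "tz": 0.004, "spin": 0}, {"claw": 0, "tx": 0, "ty": 0, "tz": 0.003, "spin": 0}, {"claw": 0, "tx": 0, "ty": 0, "tz": 0, "spin": 0}]'

```text
time: 19.32
tool_pos: [497.7, 170.2, 225.2]
tcp_rot: [-176.8, -1.6, 95.0]
contact_force: [1.0, 0.9, -4.0]
width: 33.1
```

```bash
python3 -c "
from h import *
lev()"
```

```text
t 19.325 under [495.3 170.8 216.9] d_tool mm [-0.6 -0.9  0. ] spin needed rad -0.002 h over home 26.9 z axis [-0.059  0.022 -0.998] F [ 1.   0.9 -4. ] T [-0.   -0.13 -0.03] w 33.1
```

Call:
step_arm --targets '[{"claw": 0, "tx": -0.0005, "ty": -0.0005, "tz": 0.002, "spin": 0}, {"claw": 0, "tx": 0, "ty": 0, "tz": 0.002, "spin": 0}, {"claw": 0, "tx": 0, "ty": 0, "tz": 0.002, "spin": 0}]'

```text
time: 19.7
tool_pos: [497.1, 169.8, 219.3]
tcp_rot: [-176.8, -1.6, 95.0]
contact_force: [0.1, -0.6, -4.5]
width: 33.0
```

```bash
python3 -c "
from h import *
lev()"
```

```text
t 19.7 under [494.7 170.3 211. ] d_tool mm [-0.2 -0.3  0. ] spin needed rad -0.002 h over home 21.0 z axis [-0.058  0.022 -0.998] F [ 0.1 -0.6 -4.5] T [-0.02 -0.1  -0.01] w 33.0
```

Call:
step_arm --targets '[{"claw": 0, "tx": 0, "ty": 0, "tz": 0.002, "spin": 0}, {"claw": 0, "tx": 0, "ty": 0, "tz": 0.002, "spin": 0}]'

```text
time: 19.95
tool_pos: [496.9, 169.9, 215.0]
tcp_rot: [-176.8, -1.6, 95.0]
contact_force: [0.8, 0.0, -4.5]
width: 33.2
```

```bash
python3 -c "
from h import *
lev()"
```

```text
t 19.95 under [494.5 170.4 206.7] d_tool mm [-0.3 -0.1 -0. ] spin needed rad -0.002 h over home 16.7 z axis [-0.058  0.022 -0.998] F [ 0.8  0.  -4.5] T [-0.   -0.09 -0.07] w 33.2
```

Call:
step_arm --targets '[{"claw": 0, "tx": 0, "ty": 0, "tz": 0.002, "spin": 0}, {"claw": 0, "tx": 0, "ty": 0, "tz": 0.002, "spin": 0}]'

```text
time: 20.2
tool_pos: [496.7, 170.0, 210.8]
tcp_rot: [-176.8, -1.6, 95.0]
contact_force: [1.4, 0.0, -4.6]
width: 32.9
```

```bash
python3 -c "
from h import *
lev()"
```

```text
t 20.2 under [494.3 170.5 202.5] d_tool mm [-0.4  0.  -0. ] spin needed rad -0.002 h over home 12.5 z axis [-0.057  0.022 -0.998] F [ 1.4  0.  -4.6] T [ 0.05 -0.07  0.  ] w 32.9
```

Call:
step_arm --targets '[{"claw": 0, "tx": 0, "ty": 0, "tz": 0.002, "spin": 0}, {"claw": 0, "tx": 0, "ty": 0, "tz": 0.002, "spin": 0}]'

```text
time: 20.45
tool_pos: [496.7, 170.1, 206.7]
tcp_rot: [-176.9, -1.6, 95.0]
contact_force: [0.6, 0.2, -3.5]
width: 33.1
```

```bash
python3 -c "
from h import *
lev()"
```

```text
t 20.45 under [494.3 170.7 198.4] d_tool mm [-0.6  0.  -0. ] spin needed rad -0.002 h over home 8.4 z axis [-0.057  0.022 -0.998] F [ 0.6  0.2 -3.5] T [-0.04 -0.15 -0.02] w 33.1
```

Call:
step_arm --targets '[{"claw": 0, "tx": -0.0003, "ty": 0, "tz": 0.002, "spin": 0}, {"claw": 0, "tx": 0, "ty": 0, "tz": 0.002, "spin": 0}]'

```text
time: 20.7
tool_pos: [496.7, 170.0, 202.5]
tcp_rot: [-176.9, -1.6, 95.0]
contact_force: [0.5, 1.0, -4.7]
width: 33.0
```

```bash
python3 -c "
from h import *
lev()"
```

```text
t 20.7 under [494.3 170.5 194.3] d_tool mm [-0.4  0.1 -0. ] spin needed rad -0.002 h over home 4.3 z axis [-0.056  0.023 -0.998] F [ 0.5  1.  -4.7] T [-0.01 -0.15 -0.03] w 33.0
```

Call:
step_arm --targets '[{"claw": 0, "tx": 0, "ty": 0, "tz": 0.0015, "spin": 0}, {"claw": 0, "tx": 0, "ty": 0, "tz": 0.001, "spin": 0}]'

```text
time: 20.95
tool_pos: [496.7, 170.0, 200.2]
tcp_rot: [-176.9, -1.6, 95.0]
contact_force: [-1.1, -0.5, 0.1]
width: 33.1
```

```bash
python3 -c "
from h import *
lev()"
```

```text
t 20.95 under [494.3 170.6 192. ] d_tool mm [-0.5  0.1 -0. ] spin needed rad -0.002 h over home 2.0 z axis [-0.056  0.023 -0.998] F [-1.1 -0.5  0.1] T [-0.13  0.08  0.05] w 33.1
```

The collar has just been touched and the force on the tool fell by 4 N. I open the gripper so the lever seats flat, then look.

Call:
step_arm --targets '[{"claw": 70, "tx": 0, "ty": 0, "tz": 0, "spin": 0}, {"claw": 70, "tx": 0, "ty": 0, "tz": 0, "spin": 0}, {"claw": 70, "tx": 0, "ty": 0, "tz": 0, "spin": 0}]'

```text
time: 21.32
tool_pos: [498.0, 170.2, 202.8]
tcp_rot: [-177.2, -1.6, 95.0]
contact_force: [0.4, -0.1, 0.9]
width: 59.8
```

Run:
```python
from h import *
s=bot.sense();lev(s)
K,T=cal('wrist',s)
p,d=bot.snapshot('wrist');cv2.imwrite('pics/w9.png',p[:,:,::-1])
W=cloud(K,T,d);b=W[230:325,285:345].reshape(-1,3);b=b[abs(b[:,2]-256)<12]
A=np.c_[b[:,:2]-AX,np.ones(len(b))];c=np.linalg.lstsq(A,b[:,2],rcond=None)[0];print("block top z at axis",c[2],"slopes",c[:2],len(b))
p,d=bot.snapshot('scene');cv2.imwrite('pics/s9.png',cv2.resize(p[80:200,330:490,::-1],None,fx=5,fy=5,interpolation=cv2.INTER_CUBIC))
```

```text
t 21.325 under [495.7 170.8 194.5] d_tool mm [-0.5 -1.3  0.1] spin needed rad -0.002 h over home 4.5 z axis [-0.052  0.023 -0.998] F [ 0.4 -0.1  0.9] T [-0.02 -0.02  0.01] w 59.8
block top z at axis 255.81821959835048 slopes [-0.10697085 -0.01456586] 4848
```

View pics/s9.png

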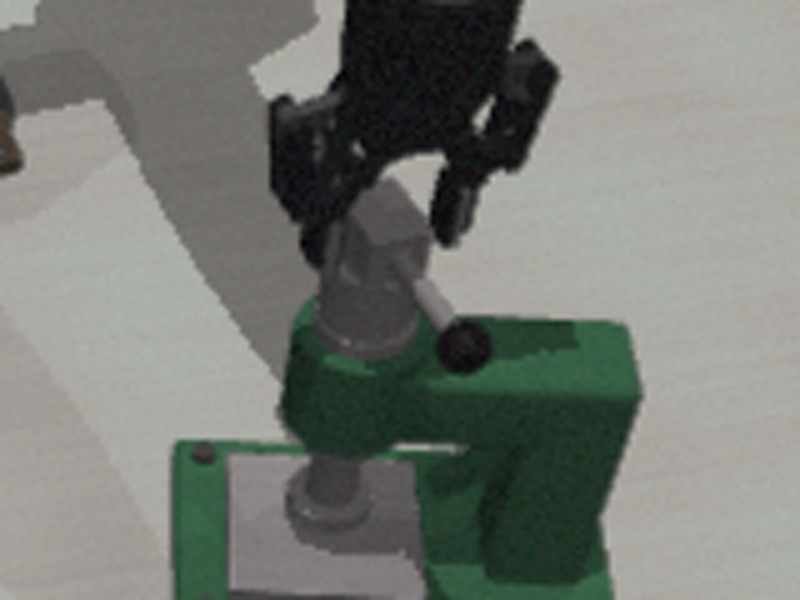

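View pics/w9.png

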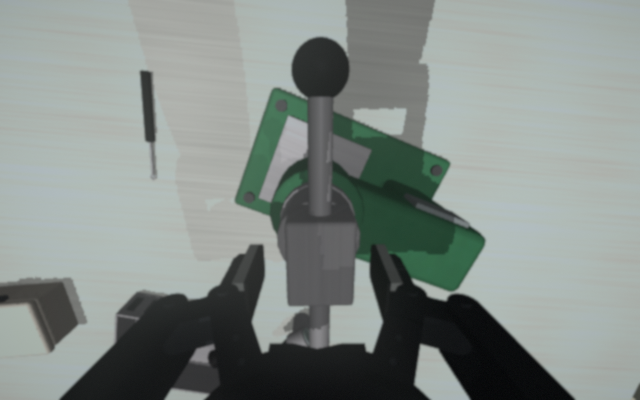

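```bash
cat >> h.py <<'E'
def ctr():
    s=bot.sense();M=R.from_euler('xyz',s['tcp_rot'],degrees=True).as_matrix()
    print("block centre in tool",(M.T@(np.array([*AX,246])-s['tool_pos'])).round(1),"S",s['joints'][[1,2,4]].sum()-180,s['joints'].round(1))
def block(tag):
    s=bot.sense();K,T=cal('wrist',s);p,d=bot.snapshot('wrist');cv2.imwrite(f'pics/{tag}.png',p[:,:,::-1])
    W=cloud(K,T,d);b=W[150:330,250:390].reshape(-1,3);b=b[(abs(b[:,2]-256)<4)&(np.hypot(b[:,0]-AX[0],b[:,1]-AX[1])<20)]
    A=np.c_[b[:,:2]-AX,np.ones(len(b))];c=np.linalg.lstsq(A,b[:,2],rcond=None)[0];print("block top z",c[2].round(2),"slopes",c[:2].round(3),len(b))
E
python3 - <<'E'
from h import *
lev();ctr();block("w10")
E
```

```text
t 21.425 under [495.6 170.8 194.4] d_tool mm [-0.5 -1.2  0. ] spin needed rad -0.002 h over home 4.4 z axis [-0.052  0.023 -0.998] F [0.1 0.1 0.8] T [ 0.03 -0.05  0.01] w 60.0
block centre in tool [  1.4  -5.7 -43.1] S 2.8170755644251244 [  6.9  -0.8 109.8   1.7  73.9 -88.7]
block top z 256.28 slopes [ 0.    -0.001] 4372
```

The lever is flat (slopes 0) and home (block top at 256.3 against 256 expected). I centre the gripper on the hub axis and grip again.

Call:
step_arm --targets '[{"claw": 70, "tx": 0.0014, "ty": -0.0055, "tz": 0.003, "spin": 0}, {"claw": 70, "tx": 0, "ty": 0, "tz": 0, "spin": 0}]'

```text
time: 21.72
tool_pos: [491.5, 171.2, 199.5]
tcp_rot: [-177.1, -1.6, 95.0]
contact_force: [-0.4, 0.2, -0.5]
width: 59.4
```

Run:
```python
from h import *
lev();ctr()
```

```text
t 21.725 under [489.1 171.7 191.2] d_tool mm [-2.1  5.1 -0.3] spin needed rad -0.002 h over home 1.2 z axis [-0.053  0.023 -0.998] F [-0.4  0.2 -0.5] T [ 0.05 -0.01 -0.06] w 59.4
block centre in tool [ -0.1   0.4 -46.6] S 2.859865226806221 [  7.1  -1.4 110.7   1.8  73.6 -88.5]
```

Call:
step_arm --targets '[{"claw": 0, "tx": 0, "ty": 0, "tz": 0, "spin": 0}, {"claw": 0, "tx": 0, "ty": 0, "tz": 0, "spin": 0}, {"claw": 0, "tx": 0, "ty": 0, "tz": 0, "spin": 0}, {"claw": 0, "tx": 0, "ty": 0, "tz": 0, "spin": 0.05}, {"claw": 0, "tx": 0, "ty": 0, "tz": 0, "spin": 0.06}]' --force 40

```text
time: 22.35
tool_pos: [492.7, 171.4, 199.7]
tcp_rot: [-177.1, -1.3, 88.6]
contact_force: [0.2, 1.0, 0.5]
width: 33.5
```

Run:
```python
from h import *
lev();ctr()
```

```text
t 22.35 under [490.4 172.2 191.4] d_tool mm [-2.   4.1 -0.2] spin needed rad -0.115 h over home 1.4 z axis [-0.049  0.024 -0.998] F [0.2 1.  0.5] T [ 0.09 -0.17  0.15] w 33.5
block centre in tool [ -0.2  -0.6 -46.4] S 2.6489191738203886 [  7.1  -1.4 110.7   1.8  73.4 -82. ]
```

Call:
step_arm --targets '[{"claw": 0, "tx": 0, "ty": 0, "tz": 0, "spin": 0.08}, {"claw": 0, "tx": 0, "ty": 0, "tz": 0, "spin": 0.08}, {"claw": 0, "tx": 0, "ty": 0, "tz": 0, "spin": 0.08}]'

```text
time: 22.72
tool_pos: [492.9, 171.8, 199.8]
tcp_rot: [-176.9, -0.6, 74.5]
contact_force: [0.2, -2.1, -0.0]
width: 33.3
```

Run:
```python
from h import *
lev();ctr()
```

```text
t 22.725 under [490.8 173.  191.5] d_tool mm [-1.8  4.2 -0.2] spin needed rad -0.36 h over home 1.5 z axis [-0.049  0.024 -0.999] F [ 0.2 -2.1 -0. ] T [-0.   -0.05  0.25] w 33.3
block centre in tool [ -0.7  -0.6 -46.3] S 2.6206593967744425 [  7.1  -1.4 110.6   1.8  73.4 -68. ]
```

Call:
step_arm --targets '[{"claw": 0, "tx": -0.0003, "ty": 0, "tz": 0, "spin": 0.08}, {"claw": 0, "tx": 0, "ty": -0.0003, "tz": 0, "spin": 0.08}, {"claw": 0, "tx": 0, "ty": 0, "tz": 0, "spin": 0.08}, {"claw": 0, "tx": 0, "ty": 0, "tz": 0, "spin": 0.08}]'

```text
time: 23.22
tool_pos: [493.3, 172.0, 200.0]
tcp_rot: [-176.9, 0.3, 55.9]
contact_force: [-0.1, -0.7, 1.1]
width: 33.5
```

Run:
```python
from h import *
lev();ctr();block("w11")
```

```text
t 23.225 under [491.6 173.7 191.7] d_tool mm [-1.4  4.3 -0.2] spin needed rad 0.36 h over home 1.7 z axis [-0.047  0.026 -0.999] F [-0.1 -0.7  1.1] T [ 0.08 -0.12  0.29] w 33.5
block centre in tool [ -1.2  -0.5 -46. ] S 2.4875413108514124 [  7.1  -1.4 110.6   1.9  73.3 -49.3]
block top z 256.76 slopes [-0.013 -0.013] 4494
```

Call:
step_arm --targets '[{"claw": 0, "tx": -0.0003, "ty": 0, "tz": 0.0003, "spin": 0.08}, {"claw": 0, "tx": -0.0003, "ty": 0, "tz": 0, "spin": 0.08}, {"claw": 0, "tx": 0, "ty": 0, "tz": 0.0003, "spin": 0.08}, {"claw": 0, "tx": 0, "ty": 0, "tz": 0, "spin": 0.08}]'

```text
time: 23.78
tool_pos: [493.7, 172.1, 200.3]
tcp_rot: [-177.2, 1.1, 37.3]
contact_force: [0.1, -0.8, -1.0]
width: 33.4
```

Run:
```python
from h import *
lev();ctr();block("w12")
```

```text
t 23.775 under [492.6 174.1 192. ] d_tool mm [-1.   4.3 -0.2] spin needed rad 0.036 h over home 2.0 z axis [-0.044  0.027 -0.999] F [ 0.1 -0.8 -1. ] T [ 0.08 -0.19  0.35] w 33.4
block centre in tool [ -1.5  -0.2 -45.7] S 2.334855346285906 [  7.1  -1.5 110.7   2.   73.2 -30.8]
block top z 257.07 slopes [-0.023 -0.018] 4441
```

The lever tilts slightly (0.03 rad) as the tool's lean rotates relative to it. There is plenty of time, so I let it settle, recentre and grip again.

Call:
step_arm --targets '[{"claw": 65, "tx": 0, "ty": 0, "tz": 0, "spin": 0}, {"claw": 65, "tx": 0, "ty": 0, "tz": 0, "spin": 0}, {"claw": 65, "tx": -0.001, "ty": 0, "tz": 0, "spin": 0}, {"claw": 65, "tx": 0, "ty": 0, "tz": 0, "spin": 0}]'

```text
time: 24.32
tool_pos: [492.6, 171.7, 199.8]
tcp_rot: [-177.1, 1.1, 37.4]
contact_force: [0.3, 0.1, -0.6]
width: 55.6
```

Run:
```python
from h import *
lev();ctr();block("w13")
```

```text
t 24.325 under [491.5 173.8 191.5] d_tool mm [ 0.1  4.7 -0.2] spin needed rad 0.037 h over home 1.5 z axis [-0.045  0.028 -0.999] F [ 0.3  0.1 -0.6] T [-0.02 -0.03 -0.  ] w 55.6
block centre in tool [ -0.4   0.  -46.2] S 2.3868351808937405 [  7.   -1.6 110.8   2.   73.2 -31. ]
block top z 256.31 slopes [-0.001 -0.002] 4362
```

View pics/w13.png

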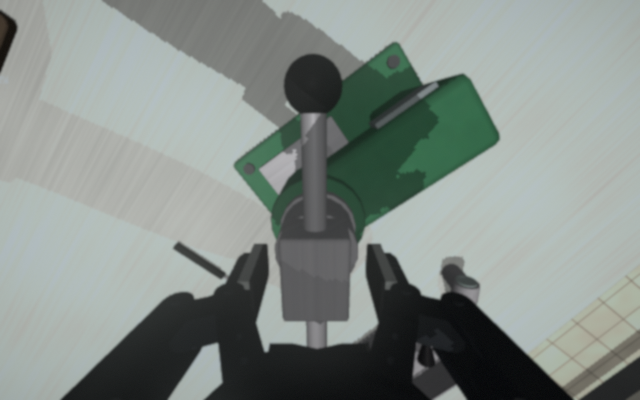

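Call:
step_arm --targets '[{"claw": 0, "tx": 0, "ty": 0, "tz": 0, "spin": 0}, {"claw": 0, "tx": 0, "ty": 0, "tz": 0, "spin": 0}, {"claw": 0, "tx": 0, "ty": 0, "tz": 0, "spin": 0}, {"claw": 0, "tx": 0, "ty": 0, "tz": 0, "spin": 0.07}, {"claw": 0, "tx": 0, "ty": 0, "tz": 0, "spin": 0.07}, {"claw": 0, "tx": 0, "ty": 0, "tz": 0, "spin": 0.06}]' --force 40

```text
time: 25.12
tool_pos: [492.9, 171.9, 200.2]
tcp_rot: [-177.4, 1.6, 25.8]
contact_force: [-0.9, -0.5, 0.4]
width: 33.3
```

Run:
```python
from h import *
lev();ctr();print(bot.sense()['tcp_rot'])
```

```text
t 25.125 under [492.2 174.1 191.9] d_tool mm [ 0.3  4.6 -0.2] spin needed rad -0.166 h over home 1.9 z axis [-0.044  0.029 -0.999] F [-0.9 -0.5  0.4] T [ 0.1  -0.08  0.27] w 33.3
block centre in tool [ -0.7   0.2 -45.8] S 2.3121812420678225 [  7.   -1.6 110.8   2.   73.1 -19.3]
[-177.42484922    1.55747729   25.77939188]
```

Turned 69° so far. I go on in small steps and watch the torque for the stop.

Call:
step_arm --targets '[{"claw": 0, "tx": 0, "ty": 0, "tz": 0, "spin": 0.04}, {"claw": 0, "tx": 0, "ty": 0, "tz": 0, "spin": 0.03}]'

```text
time: 25.38
tool_pos: [493.0, 172.0, 200.3]
tcp_rot: [-177.6, 1.7, 21.7]
contact_force: [-0.5, -1.4, 0.1]
width: 33.3
```

Call:
step_arm --targets '[{"claw": 0, "tx": 0, "ty": 0, "tz": 0, "spin": 0.02}]'

```text
time: 25.5
tool_pos: [493.0, 172.0, 200.3]
tcp_rot: [-177.6, 1.8, 20.6]
contact_force: [-0.6, -0.9, 0.9]
width: 32.9
```

Run:
```python
from h import *
lev();print(bot.sense()['tcp_rot'])
```

```text
t 25.5 under [492.4 174.2 192. ] d_tool mm [ 0.4  4.5 -0.2] spin needed rad -0.257 h over home 2.0 z axis [-0.043  0.029 -0.999] F [-0.6 -0.9  0.9] T [ 0.06 -0.07  0.22] w 32.9
[-177.59210787    1.75338491   20.56414296]
```

Call:
step_arm --targets '[{"claw": 0, "tx": 0, "ty": 0, "tz": 0, "spin": 0.02}, {"claw": 0, "tx": 0, "ty": 0, "tz": 0, "spin": 0.02}]'

```text
time: 25.75
tool_pos: [493.1, 172.0, 200.3]
tcp_rot: [-177.7, 1.8, 18.2]
contact_force: [-0.9, -0.7, 1.3]
width: 33.3
```

Run:
```python
from h import *
lev();print(bot.sense()['tcp_rot'])
```

```text
t 25.75 under [492.6 174.2 192. ] d_tool mm [ 0.4  4.5 -0.2] spin needed rad -0.299 h over home 2.0 z axis [-0.043  0.029 -0.999] F [-0.9 -0.7  1.3] T [ 0.13 -0.09  0.29] w 33.3
[-177.66874605    1.83736641   18.16074368]
```

Call:
step_arm --targets '[{"claw": 0, "tx": 0, "ty": 0, "tz": 0, "spin": 0.02}, {"claw": 0, "tx": 0, "ty": 0, "tz": 0, "spin": 0.02}]'

```text
time: 26.0
tool_pos: [493.1, 172.0, 200.3]
tcp_rot: [-177.8, 1.9, 15.8]
contact_force: [-1.2, -0.4, -0.8]
width: 33.4
```

Run:
```python
from h import *
lev();print(bot.sense()['tcp_rot'])
```

```text
t 26.0 under [492.7 174.2 192. ] d_tool mm [ 0.5  4.4 -0.2] spin needed rad -0.34 h over home 2.0 z axis [-0.043  0.028 -0.999] F [-1.2 -0.4 -0.8] T [ 0.11 -0.12  0.63] w 33.4
[-177.7603821     1.92322976   15.78169693]
```

The torque jumped to 0.63 N m at 79° (1.38 rad), so the ram has reached its stop. I release.

Call:
step_arm --targets '[{"claw": 0, "tx": 0, "ty": 0, "tz": 0, "spin": 0}, {"claw": 100, "tx": 0, "ty": 0, "tz": 0, "spin": 0}, {"claw": 100, "tx": 0, "ty": 0, "tz": 0, "spin": 0}, {"claw": 100, "tx": 0, "ty": 0, "tz": 0, "spin": 0}, {"claw": 100, "tx": 0, "ty": 0, "tz": 0, "spin": 0}, {"claw": 100, "tx": 0, "ty": 0, "tz": 0, "spin": 0}]'

```text
time: 26.75
tool_pos: [493.0, 172.0, 200.0]
tcp_rot: [-177.7, 2.0, 15.6]
contact_force: [0.9, -0.0, -0.3]
width: 85.3
```

Run:
```python
from h import *
lev();ctr();block("w14")
p,d=bot.snapshot('scene');cv2.imwrite('pics/s14.png',cv2.resize(p[80:220,330:490,::-1],None,fx=4,fy=4,interpolation=cv2.INTER_CUBIC))
```

```text
t 26.75 under [492.6 174.2 191.7] d_tool mm [ 0.7  4.5 -0.2] spin needed rad -0.344 h over home 1.7 z axis [-0.044  0.029 -0.999] F [ 0.9 -0.  -0.3] T [ 0.01  0.03 -0.03] w 85.3
block centre in tool [ -0.7   0.4 -46. ] S 2.304356837599215 [  7.   -1.6 110.8   2.   73.1  -9.1]
block top z 256.32 slopes [-0.002 -0.001] 4295
```

View pics/s14.png

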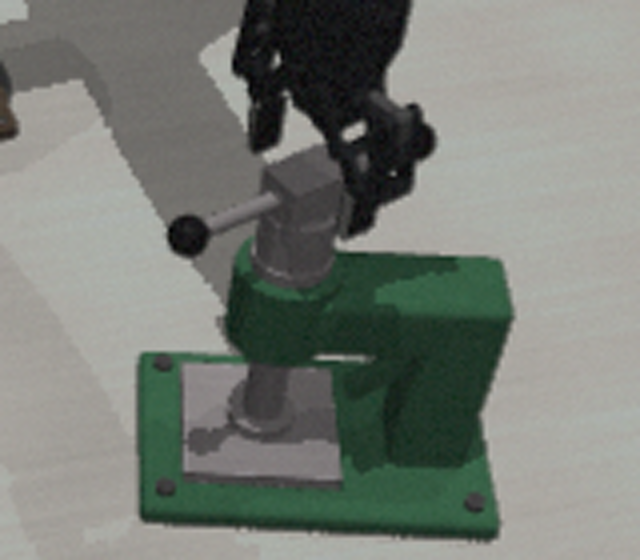

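View pics/w14.png

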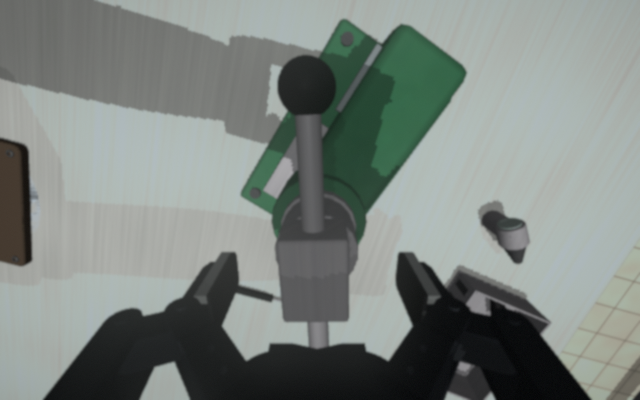

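The lever is released, flat and home. I retreat straight up, then check the ram's drop by depth against the first picture.

Call:
step_arm --targets '[{"claw": 100, "tx": 0, "ty": 0, "tz": -0.015, "spin": 0}, {"claw": 100, "tx": 0, "ty": 0, "tz": -0.03, "spin": 0}, {"claw": 100, "tx": 0, "ty": 0, "tz": -0.03, "spin": 0}, {"claw": 100, "tx": 0, "ty": 0, "tz": -0.02, "spin": 0}, {"claw": 100, "tx": 0, "ty": 0, "tz": 0, "spin": 0}]'

```text
time: 27.48
tool_pos: [497.9, 169.2, 302.3]
tcp_rot: [-177.8, 1.8, 15.6]
contact_force: [0.7, 0.6, -0.6]
width: 85.2
```

Run:
```python
from h import *
lev();block("w15")
p,d=bot.snapshot('scene');K,T=cal('scene');np.savez('pics/s15.npz',p=p,d=d)
z=np.load('pics/scene0.npz');W0=cloud(K,T,z['d']);W1=cloud(K,T,d)
cv2.imwrite('pics/s15.png',np.hstack([cv2.resize(a[160:220,365:430,::-1],None,fx=6,fy=6,interpolation=cv2.INTER_CUBIC) for a in(z['p'],p)]))
for u in(392,395,398,401): print(u,[(v,W0[v,u,2].round(0),W1[v,u,2].round(0)) for v in range(168,196,2)])
```

```text
t 27.475 under [497.6 171.4 293.9] d_tool mm [-3.4  0.4  0.1] spin needed rad -0.343 h over home 103.9 z axis [-0.04   0.029 -0.999] F [ 0.7  0.6 -0.6] T [ 0.01 -0.03 -0.02] w 85.2
block top z 256.38 slopes [-0.003 -0.   ] 1597
392 [(168, np.float64(127.0), np.float64(126.0)), (170, np.float64(22.0), np.float64(18.0)), (172, np.float64(83.0), np.float64(83.0)), (174, np.float64(77.0), np.float64(79.0)), (176, np.float64(72.0), np.float64(72.0)), (178, np.float64(63.0), np.float64(65.0)), (180, np.float64(57.0), np.float64(56.0)), (182, np.float64(58.0), np.float64(51.0)), (184, np.float64(59.0), np.float64(44.0)), (186, np.float64(33.0), np.float64(42.0)), (188, np.float64(35.0), np.float64(42.0)), (190, np.float64(34.0), np.float64(35.0)), (192, np.float64(30.0), np.float64(35.0)), (194, np.float64(36.0), np.float64(33.0))]
395 [(168, np.float64(129.0), np.float64(128.0)), (170, np.float64(121.0), np.float64(121.0)), (172, np.float64(96.0), np.float64(95.0)), (174, np.float64(88.0), np.float64(86.0)), (176, np.float64(78.0), np.float64(79.0)), (178, np.float64(72.0), np.float64(70.0
[... 869 characters left out ...]
)), (192, np.float64(31.0), np.float64(30.0)), (194, np.float64(33.0), np.float64(31.0))]
401 [(168, np.float64(132.0), np.float64(131.0)), (170, np.float64(123.0), np.float64(123.0)), (172, np.float64(94.0), np.float64(92.0)), (174, np.float64(84.0), np.float64(86.0)), (176, np.float64(73.0), np.float64(73.0)), (178, np.float64(62.0), np.float64(43.0)), (180, np.float64(60.0), np.float64(46.0)), (182, np.float64(61.0), np.float64(45.0)), (184, np.float64(55.0), np.float64(44.0)), (186, np.float64(33.0), np.float64(43.0)), (188, np.float64(36.0), np.float64(34.0)), (190, np.float64(34.0), np.float64(34.0)), (192, np.float64(32.0), np.float64(32.0)), (194, np.float64(33.0), np.float64(33.0))]
```

View pics/s15.png

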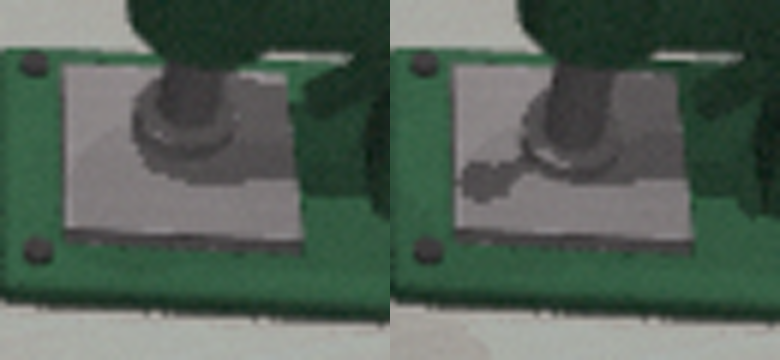

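The foot's top surface went from about 59 mm to about 44 mm, a drop of about 15 mm onto the plate. The block top is at 256.4 mm and flat, and the gripper is well clear. I hand in.

```bash
python3 -c "
from h import *
print(bot.job_done())"
```

```text
the job is handed in; nothing more can be done
None
```

The lever is back on the spindle, fully home on the collar, and the ram is down on the plate. I handed the job in at about 27.5 s; no verdict is reported.

**What I did**
- I read the tooth angle from the wrist camera's depth image. The teeth meshed on the first try, so no rocking was needed.
- The hub went home with a peak push of about 4–5 N.
- I turned the lever clockwise about 79° (1.38 rad) until it met the stop, then let go and retreated upward.

**Last checks**
- **Lever:** the top of its block is at 256.4 mm against 256 mm expected, and level to 0.003.
- **Ram:** its foot dropped from about 59 to about 44 mm, which is the full 15 mm.
- **Gripper:** about 100 mm clear above the press, with no contact force.
- **Bystanders:** I gave them a wide berth but did not re-measure them at the end.

**What failed or disagreed**
- **Missed grasp:** the first grasp closed on air. The real fingertips sat about 38 mm farther back than the stated tool point, so I used the tip position measured in the images instead.
- **Tool lean:** the tool picked up about 4° of lean during the carry. I cancelled its effect by opening the gripper so the lever settled flat, then gripping again.
- **Torque:** it briefly reached 0.63 N m at the ram's stop, above your 0.5 N m guide, with the lever already home. I stopped turning there.

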